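# Tighten the drip stand and hang up the dip baskets

### The job

Make the drip stand fast and load it: put both pins of the pin spanner fully into the two holes of the brass ring nut and, with both still in, turn the nut clockwise right up to its stop; lay the spanner back in its wooden cradle, pins down, as it lay. Only once the nut is tight, hang every dip basket that is on the table by its bail on a J-hook of its own, the bail brought in sideways over the hook's free end and let down into the throat so that it hangs upright and still. Do not disturb the other things on the bench.

Things in the scene. Friction and masses are not known exactly. Their poses are not given: they have to be found in the camera images.
- ring (a joint): turning of the brass ring nut about its vertical axis, rad: 0 = loose, grows as it is turned CLOCKWISE seen from above, up to its stop at 1.40 (tight). Starts between 0 and 0.4. Stiff by friction (about 0.2 N m), stays where it is left
- hole_a (a point): centre of the mouth of one of the two spanner holes in the flat top, 38 mm above the table, of the brass ring nut (114 mm across, on the drip stand's grey foot plate): 15 mm wide, 18 mm deep, 32 mm from the axis; it turns with the nut
- hole_b (a point): the mouth of the other hole, across the axis, 64 mm from hole_a
- spanner: dark steel pin spanner: a bar 124 (x) x 24 (y) x 10 mm with two downward pins of 10 mm diameter, 14 mm long, at x = +-32 mm, and an upright grip block on its middle, 38 (x) x 16 (y) mm, from 10 to 54 mm above the bar's underside. Origin: centre of the bar's underside, at the root of the pins. 0.35 kg. Same either way round. It starts lying on the cradle, pins down
- pin_a (a point): root of one pin, in the plane of the bar's underside (the pin's tip is 14 mm below)
- pin_b (a point): root of the other pin
- cradle: fixed wooden cradle, 150 (x) x 70 (y) mm; two ledges at its ends (x = 44 to 72 and -72 to -44 mm), tops 26 mm above the table, carry the ends of the spanner's bar, so that the pins hang free between them, 4 mm above the cradle's floor. Origin: centre of its underside on the table
- stand: fixed drip stand. Grey foot plate 12 mm thick, white drip tray 22 mm high on it, a steel rail 262 mm above the table along the stand's y, carried by two posts at y = +-190 mm, x = 65 mm (tops at 282 mm), and three J-hooks that reach from the rail towards -x of the stand. Origin: on the table below the middle hook's seat
- amber_bottle: amber bottle, 64 mm wide, 150 mm tall; bystander
- clear_bottle: clear bottle, 72 mm wide, 170 mm tall; bystander
- tin: tin, 80 mm wide, 90 mm tall; bystander
- mug: white mug, 76 mm wide, 85 mm tall; bystander
- brush: brush lying on the table; bystander
- jar: amber jar, 60 mm wide, 70 mm tall; bystander
- timber: loose dark timber block, 70 x 130 x 60 mm; bystander
- seat0 (a point): lowest point, on top of the 8 mm wire, of the left (+y of the stand) J-hook's throat, 254 mm above the table; axes as the stand's. The upturned free end is 36 mm towards -x, its tip 280 mm above the table; towards +x the wire rises to the rail, 65 mm away. Hooks are 120 mm apart. Hung, a basket's bail lies across the wire, its x along the stand's x, bail peak 3 mm above this point
- seat1 (a point): lowest point, on top of the 8 mm wire, of the middle J-hook's throat, 254 mm above the table; axes as the stand's. The upturned free end is 36 mm towards -x, its tip 280 mm above the table; towards +x the wire rises to the rail, 65 mm away. Hooks are 120 mm apart. Hung, a basket's bail lies across the wire, its x along the stand's x, bail peak 3 mm above this point
- seat2 (a point): lowest point, on top of the 8 mm wire, of the right (-y of the stand) J-hook's throat, 254 mm above the table; axes as the stand's. The upturned free end is 36 mm towards -x, its tip 280 mm above the table; towards +x the wire rises to the rail, 65 mm away. Hooks are 120 mm apart. Hung, a basket's bail lies across the wire, its x along the stand's x, bail peak 3 mm above this point
- basket1: steel wire dip basket, 66 (x) x 88 (y) x 38 mm holding timber (part of it). Origin: underside centre. Strap bail (12 wide, 6 thick) rises at y = +-40 to z 98, slopes to a middle peak (y +-10), centre z 110; window under it (74 wide, z 38 to 94) open along x. Flat upright grip tab on the peak: 26 (x) x 10 (y), z 110 to 158. 0.25 kg. All 3 alike; 2 or 3 present (else None), standing on the table
- basket1_bail (a point): peak of that basket's bail: the centre of the strap under the grip tab, 110 mm above the basket's underside
- basket2: steel wire dip basket, 66 (x) x 88 (y) x 38 mm holding timber (part of it). Origin: underside centre. Strap bail (12 wide, 6 thick) rises at y = +-40 to z 98, slopes to a middle peak (y +-10), centre z 110; window under it (74 wide, z 38 to 94) open along x. Flat upright grip tab on the peak: 26 (x) x 10 (y), z 110 to 158. 0.25 kg. All 3 alike; 2 or 3 present (else None), standing on the table
- basket2_bail (a point): peak of that basket's bail: the centre of the strap under the grip tab, 110 mm above the basket's underside
- basket3: steel wire dip basket, 66 (x) x 88 (y) x 38 mm holding timber (part of it). Origin: underside centre. Strap bail (12 wide, 6 thick) rises at y = +-40 to z 98, slopes to a middle peak (y +-10), centre z 110; window under it (74 wide, z 38 to 94) open along x. Flat upright grip tab on the peak: 26 (x) x 10 (y), z 110 to 158. 0.25 kg. All 3 alike; 2 or 3 present (else None), standing on the table
- basket3_bail (a point): peak of that basket's bail: the centre of the strap under the grip tab, 110 mm above the basket's underside
Not all that is in view belongs to the job. Leave any pink look-alike of the basket3 alone.

How it is judged:
By the outcome, as a careful person would: the job done as asked, in the order asked, and still so for the second after the job is handed in, with the robot touching nothing.
Of basket1, basket2, basket3 only 2 to 3 are there at a start; the rules pass over those that are not, and their reading is None.
At some moment in a run one of basket1, basket2, basket3 may be knocked a few centimetres aside while the robot is not near it.
It also fails if it takes over 210 s, if anything falls off the work surface, if the arm or the gripper's body presses on something with over 40 N, if the wrist force passes 120 N, or if a joint passes its speed limit or range.

### The arm

A 7-joint arm with a two-finger parallel gripper is mounted at the origin on the work surface. World frame = base frame: x ahead of the robot, y to its left, z up, the work surface at z = 0. Lengths are in m, angles in degrees, forces in N, time in s.
With the tool pointing down it reaches from about 0.375 to 0.925 m from the base axis. Payload 3.1 kg.
Tool frame: the origin (TCP) lies between the finger pads; the fingertips stand ahead of it and the grasp point (between the pads) lies 11 mm behind it (ctrl.nose_length is the z of the fingertips in the tool frame, in m); z points along the fingers, y is the line along which they close (so a half turn about z gives the same grasp; the last joint's range is limited). The gripper opens to 85 mm and grips with 20 to 120 N. Pads are 22 mm wide; open, the fingers measure 114 mm over their backs; the gripper's body (76 mm by 85 mm) begins 54 mm behind the grasp point. The pads swing forward as they close: fully open they stand 13 mm farther back than shut.
Start: joints at [-78.025, 21.939, 2.515, 91.553, -1.026, 66.532, -2.859], TCP at [0.196, 0.62, 0.239] pointing down, gripper open.
Joint ranges: [-149.38, 149.38], [-23.57, 123.04], [-84.95, 90], [0, 143.3], [-89.99, 269.99], [3.08, 112.72], [-163.45, 163.45]. Speed limits (degrees/s): [159.86, 159.86, 180, 180, 180, 180, 180].

### API

Orientations are given as a 3x3 rotation matrix whose columns are the frame's x, y, z axes.
In Python, from rig import ctrl gives the robot as it stands. The module is installed in compiled form; this text tells all that it offers.
- The arm moves only by the tool play_rows, never from a script. Its argument "deltas" is one flat list of numbers, 4 for each row, row after row: the shift along the tool's x, y, z in units of 40 mm (1.0 is 40 mm), then the turn about the tool's z in units of 6 degrees (1.0 is 6 degrees). A call has 1 to 10 rows; each row shifts and turns the commanded pose from where the row before left it, along the tool's axes as they then stand; what a row does not reach is not made up. A row lasts 1/10 s, in which the tool goes at most 50 mm and 8.59 degrees, less where a joint would pass 70% of its speed; a pose out of reach is approached as far as the arm can. A call is refused whole if a number of a shift passes 1 or a number of a turn 1, either way. A call with a gripper value outside its range is refused whole. "hand" is the opening, from 0 (shut) to 1 (fully open), set as the call begins (left out, the last holds). The fingers move at their own pace and stop on an object; the grip force is fixed at half the most. Time passes only in rows, so rows that do not move let the fingers close. It gives the time, the measured TCP pose, the force, the opening and the grip force at its end, in the units of the state.
- ctrl.observe(): the state, without advancing time (a new reading comes with each control period).
- ctrl.grab_frame(name): name is "side" or "top"; returns a dict with "image" (400x640x3 uint8, blue, green, red), "fx", "fy", "cx", "cy" (pixels), "k1" (the pictures are not rectified: a ray, as slopes to the right and down, at radius r is drawn at 1 + k1 r^2 times it, then the intrinsics apply), "R" (3x3) and "t" (3): a world point X has camera coordinates R X + t. Camera axes: x right, y down, z forward; pixel columns grow to the right and rows downward; lengths in m; the calibration is good to about 2 mm. A picture is of the moment at which its call begins. There is no depth.
- ctrl.hand_in(): hands the job in; it is judged then, once.
The state is a dict: "time": time; "joints": joint angles; "qd": joint speeds; "joint_torque": joint torques, N m; "eef_pos": TCP position; "ee_rot": TCP orientation; "wrist_force": force on the tool from outside, world axes, zero at the start; "moment": the same for the moment, N m; "opening": finger opening in m; "finger_force": force on a finger pad.
Only numpy, scipy, OpenCV 4.12 (cv2) and the standard library are available. Lean on these libraries where they do the work, as an engineer would, in place of code of your own. Each camera call takes 0.05 s, during which the arm holds its last target. There are 200 camera calls.

## Working session

There is one attempt and no reset: what is moved stays moved. The work goes in short steps, Python scripts to look and compute and a tool call to move; the robot and the scene stay as the last step left them, time stands still between calls to the robot, and variables do not carry over. Pictures are saved under pics/ and viewed, at most 14 in all, crops included, and the job is handed in when it is done.

Besides the shell and the picture viewer there is one more tool, called after "Call:" by a JSON object that holds its "name" and its "arguments", one argument or row to a line. play_rows: Moves the arm, as the interface text tells. Its arguments: {"type":"object","properties":{"deltas":{"type":"array"},"hand":{"type":"number"}},"required":["deltas"]}

```bash
mkdir -p pics; cat > h.py <<'E'
import numpy as np, cv2
from rig import ctrl
def grab(n,save=None):
    f=ctrl.grab_frame(n)
    if save: cv2.imwrite('pics/%s.png'%save,f['image'])
    return f
def ray(f,u,v):
    xd=np.array([(u-f['cx'])/f['fx'],(v-f['cy'])/f['fy']]);x=xd.copy()
    for _ in range(20): x=xd/(1+f['k1']*(x@x))
    R=np.array(f['R']);t=np.array(f['t'])
    d=R.T@np.array([x[0],x[1],1]);return -R.T@t,d/np.linalg.norm(d)
def onz(f,u,v,z):
    c,d=ray(f,u,v);return c+d*(z-c[2])/d[2]
def proj(f,X):
    p=np.array(f['R'])@np.array(X)+np.array(f['t']);s=p[:2]/p[2];s=s*(1+f['k1']*(s@s))
    return np.array([s[0]*f['fx']+f['cx'],s[1]*f['fy']+f['cy']])
def tri(f1,p1,f2,p2):
    c1,d1=ray(f1,*p1);c2,d2=ray(f2,*p2)
    s=np.linalg.lstsq(np.c_[d1,-d2],c2-c1,rcond=None)[0]
    a=c1+s[0]*d1;b=c2+s[1]*d2;return (a+b)/2,np.linalg.norm(a-b)
E
python3 - <<'E'
from h import *
np.set_printoptions(precision=4,suppress=True)
for n in('top','side'):
    f=grab(n,n+'0');print(n,f['fx'],f['cx'],f['cy'],f['k1'],-np.array(f['R']).T@f['t']);print(np.array(f['R']))
s=ctrl.observe();print(s['eef_pos'],s['ee_rot'],s['opening'],ctrl.nose_length)
E
```

```text
top 373.9485717625419 320.2090291661391 200.86738041113284 -0.055397308523463897 [ 0.2638 -0.0401  1.2742]
[[-0.0188 -0.9996 -0.0225]
 [-0.9881  0.022  -0.1525]
 [ 0.153   0.0194 -0.988 ]]
side 422.30337502210244 321.10978075749756 197.5384162418157 -0.09178251241320232 [ 0.1246 -0.9188  1.0498]
[[ 0.9475 -0.3196  0.0062]
 [-0.2142 -0.649  -0.73  ]
 [ 0.2374  0.6904 -0.6834]]
[0.196  0.6188 0.238 ] [[-0.9533  0.3019 -0.0006]
 [ 0.3019  0.9533 -0.0024]
 [-0.0001 -0.0024 -1.    ]] 0.0853844448682572 0.008
```

View pics/top0.png

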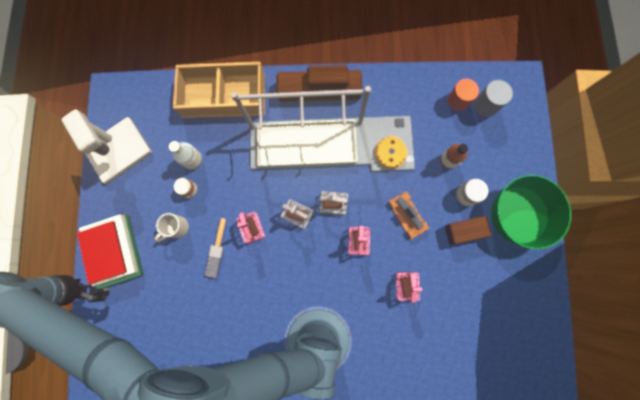

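View pics/side0.png

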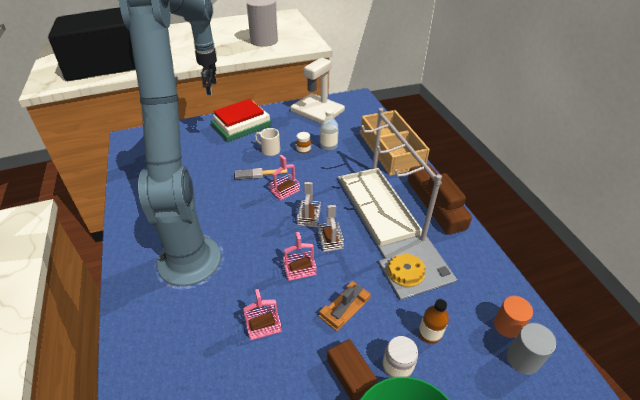

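Top view candidates: grey steel baskets at (296,213) and (334,203), which fit the description. Pink look-alikes are at (250,228), (359,240) and (407,287). The spanner is in its cradle at (408,215), the nut at (391,152), and the stand's rail runs from (237,97) to (366,92). Next, close crops.

```bash
python3 - <<'E'
from h import *
i=cv2.imread('pics/top0.png');c=i[85:245,230:430];cv2.imwrite('pics/c1.png',cv2.resize(c,None,fx=3.7,fy=3.7,interpolation=cv2.INTER_CUBIC))
i=cv2.imread('pics/side0.png');c=i[100:330,290:470];cv2.imwrite('pics/c2.png',cv2.resize(c,None,fx=2.6,fy=2.6,interpolation=cv2.INTER_CUBIC))
# quick estimates
f=grab('top')
for n,p,z in(('spanner',(408,213),.08),('nut',(391,152),.038),('b1',(296,213),.1),('b2',(334,203),.1)):print(n,onz(f,*p,z))
E
```

```text
spanner [ 0.40307559 -0.29758694  0.08      ]
nut [ 0.61843772 -0.26034164  0.038     ]
b1 [0.40845594 0.06041219 0.1       ]
b2 [ 0.43781276 -0.060632    0.1       ]
```

View pics/c1.png

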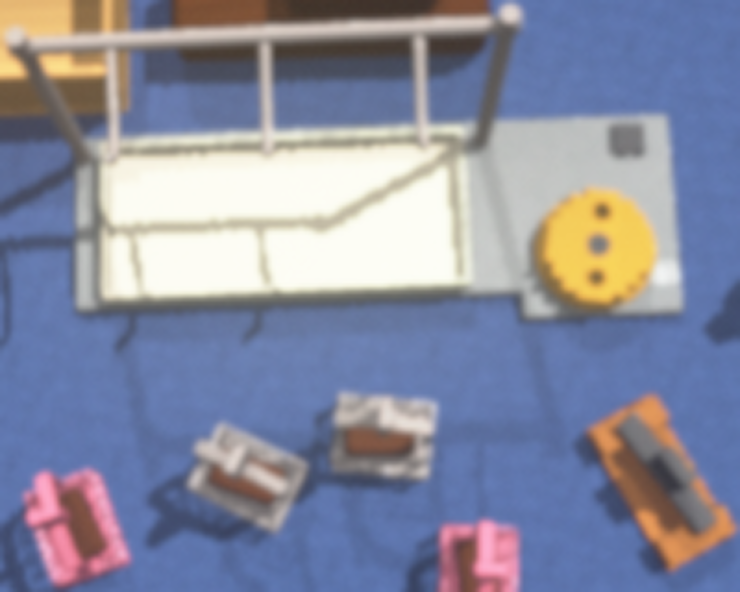

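View pics/c2.png

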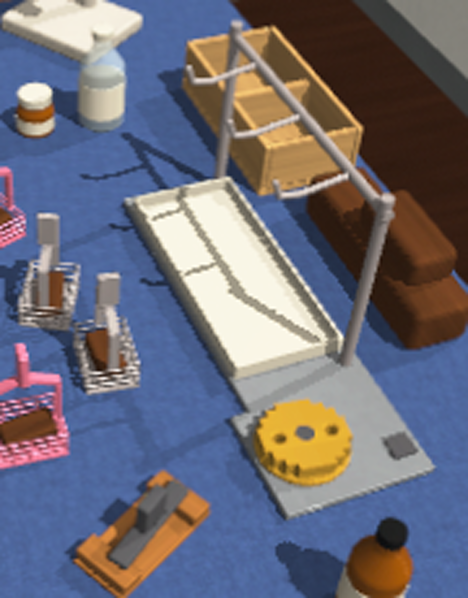

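Crops show the nut holes at top (392.4,142.0) and (391.1,159.9), side (398.1,268.5) and (418.1,265.4). The two steel baskets are grey with grip tabs and the spanner is dark on orange wood. The look-alikes are plainly pink, so the choice is confirmed.

```bash
cat > m1.py <<'E'
from h import *
np.set_printoptions(precision=4,suppress=True)
def yel(f,off=0):
    h=cv2.cvtColor(f['image'],cv2.COLOR_BGR2HSV)
    m=cv2.inRange(h,(18,140,90),(34,255,255));n,l,s,c=cv2.connectedComponentsWithStats(m)
    return m,l,s,c
def holes(f,guess,r=5):
    g=cv2.cvtColor(f['image'],cv2.COLOR_BGR2GRAY).astype(float);out=[]
    for u,v in guess:
        x0,y0=int(round(u))-r,int(round(v))-r
        p=f['image'][y0:y0+2*r+1,x0:x0+2*r+1,2].astype(float)
        w=np.clip(np.percentile(p,75)-20-p,0,None)
        yy,xx=np.mgrid[y0:y0+2*r+1,x0:x0+2*r+1]
        # keep central component
        out.append(np.array([(w*xx).sum(),(w*yy).sum()])/w.sum())
    return out
def sp(f,box):
    x0,y0,x1,y1=box
    h=cv2.cvtColor(f['image'],cv2.COLOR_BGR2HSV)[y0:y1,x0:x1]
    m=cv2.inRange(h,(0,0,0),(179,70,140))
    n,l,s,c=cv2.connectedComponentsWithStats(m);k=1+np.argmax(s[1:,4])
    return (l==k),(x0,y0)
E
python3 - <<'E'
from m1 import *
ft=grab('top');fs=grab('side')
ht=holes(ft,[(392.4,142),(391.1,159.9)],4);hs=holes(fs,[(418.1,265.4),(398.1,268.5)],4)
print(ht,hs)
for a,b in zip(ht,hs):print(onz(ft,*a,.036),onz(fs,*b,.036),tri(ft,a,fs,b))
for f,box in((ft,(386,190,432,240)),(fs,(316,278,376,330))):
    m,o=sp(f,box);ys,xs=np.nonzero(m);print(m.sum(),xs.min()+o[0],xs.max()+o[0],ys.min()+o[1],ys.max()+o[1])
    print('\n'.join(''.join('#' if v else '.' for v in r) for r in m))
E
```

```text
[array([392.2846, 141.5626]), array([390.7095, 159.5226])] [array([417.4071, 265.0321]), array([397.4209, 268.358 ])]
[ 0.6559 -0.267   0.036 ] [ 0.6578 -0.2689  0.036 ] (array([ 0.6576, -0.2676,  0.0341]), np.float64(0.0021304964512742415))
[ 0.5926 -0.2584  0.036 ] [ 0.5946 -0.2606  0.036 ] (array([ 0.5944, -0.2591,  0.0338]), np.float64(0.0024115728086675356))
259 397 421 198 228
..............................................
..............................................
..............................................
..............................................
..............................................
..............................................
..............................................
..............................................
..............##..............................
............#####.............................
...........#######............................
...........########...........................
............########..........................
............########..........................
.............########.........................
.........
[... 4127 characters left out ...]
.............................
............................................................
............................................................
............................................................
............................................................
............................................................
............................................................
............................................................
............................................................
............................................................
............................................................
............................................................
```

```bash
python3 - <<'E'
from m1 import *
ft=grab('top');fs=grab('side')
for f,box in((ft,(386,190,432,240)),(fs,(316,278,376,330))):
    m,o=sp(f,box);m=cv2.morphologyEx(m.astype(np.uint8),cv2.MORPH_OPEN,np.ones((3,3),np.uint8));ys,xs=np.nonzero(m)
    P=np.array([onz(f,x+o[0],y+o[1],.034)[:2] for x,y in zip(xs,ys)])
    a=np.deg2rad(35)
    for _ in range(4):
        e=np.array([np.cos(a),np.sin(a)]);n=np.array([-e[1],e[0]]);s=P@e;w=P@n
        lo,hi=s.min(),s.max();k=(s<lo+.035)&(s>lo+.01)|(s>hi-.035)&(s<hi-.01)
        A=np.polyfit(s[k],w[k],1);a+=np.arctan(A[0])
    print('ang',np.rad2deg(a),'len',hi-lo,'mid',e*(lo+hi)/2+n*w[k].mean(),'width',[np.ptp(w[q]) for q in (k&(s<(lo+hi)/2),k&(s>(lo+hi)/2))])
    # cradle
    h=cv2.cvtColor(f['image'],cv2.COLOR_BGR2HSV);x0,y0,x1,y1=box
    c=cv2.inRange(h,(5,120,80),(17,255,255))[y0-10:y1+10,x0-10:x1+10]
    c=cv2.morphologyEx(c,cv2.MORPH_CLOSE,np.ones((15,15),np.uint8));nn,l,st,_=cv2.connectedComponentsWithStats(c);ys,xs=np.nonzero(l==1+np.argmax(st[1:,4]))
    Q=np.array([onz(f,x+x0-10,y+y0-10,.026)[:2] for x,y in zip(xs,ys)]).astype(np.float32)
    print('cradle',cv2.minAreaRect(Q*1000))
E
```

```text
ang 34.586081218551314 len 0.1181508584014555 mid [ 0.4094 -0.3111] width [np.float64(0.0216700198537898), np.float64(0.02180808770980397)]
cradle ((403.75225830078125, -309.25994873046875), (140.8680877685547, 69.92608642578125), 27.906665802001953)
ang 37.29517908410663 len 0.12644458820586718 mid [ 0.4111 -0.3141] width [np.float64(0.024497543171977942), np.float64(0.036811180447748004)]
cradle ((402.1044921875, -320.73779296875), (154.04574584960938, 75.35490417480469), 28.509109497070312)
```

Call:
{"name": "play_rows", "arguments": {
  "deltas": [-0.8,-0.45,-0.2,0,-0.8,-0.45,-0.2,0,-0.8,-0.45,-0.2,0,-0.8,-0.45,-0.2,0,-0.8,-0.45,-0.2,0,-0.8,-0.45,-0.2,0,-0.8,-0.45,-0.2,0,-0.8,-0.45,-0.2,0,-0.8,-0.45,-0.2,0,-0.8,-0.45,-0.2,0],
  "hand": 1
}}

```text
time: 1.35
eef_pos: [0.4478, 0.3502, 0.3198]
ee_rot: [[-0.953, 0.302, 0.0], [0.302, 0.953, 0.0], [-0.0, 0.001, -1.0]]
wrist_force: [-0.6, -0.5, -0.0]
opening: 0.0853
finger_force: 0.0
```

Call:
{"name": "play_rows", "arguments": {
  "deltas": [0,0,0,1,0,0,0,1,0,0,0,1,0,0,0,1,0,0,0,1,0,0,0,1,0,0,0,1,0,0,0,1,0,0,0,1,0,0,0,1]
}}

```text
time: 2.35
eef_pos: [0.4469, 0.3514, 0.3193]
ee_rot: [[-0.211, 0.977, -0.0], [0.977, 0.211, 0.0], [0.0, 0.0, -1.0]]
wrist_force: [-0.3, 0.0, 0.4]
opening: 0.0853
finger_force: 0.0
```

Call:
{"name": "play_rows", "arguments": {
  "deltas": [0,0,0,1,0,0,0,1,0,0,0,1,0,0,0,1,0,0,0,1,0,0,0,1,0,0,0,1,0,0,0,1,0,0,0,1,0,0,0,1]
}}

```text
time: 3.35
eef_pos: [0.4469, 0.3514, 0.3193]
ee_rot: [[0.741, 0.671, -0.0], [0.671, -0.741, 0.0], [0.0, -0.0, -1.0]]
wrist_force: [0.3, -0.6, 0.2]
opening: 0.0856
finger_force: 0.0
```

```bash
cat > go.py <<'E'
import sys
from m1 import *
def go(x,y,z,yaw=None):
    "units: shift in the frame after the turn"
    s=ctrl.observe();R=np.array(s['ee_rot']);p=np.array(s['eef_pos'])
    y0=np.rad2deg(np.arctan2(R[1,1],R[0,1]))
    if yaw is None: yaw=y0
    turn=((y0-yaw+180)%360-180);a=np.deg2rad(yaw)
    ex=np.array([-np.sin(a),np.cos(a)]);ey=np.array([np.cos(a),np.sin(a)])
    d=np.array([x,y,z])-p
    print('at',p,'yawY %.2f'%y0,'tilt',R[:2,2],'f',np.array(s['wrist_force']),'open %.4f'%s['opening'],'t %.1f'%s['time'],'j',np.round(s['joints'],1))
    print('turn %.3f'%(turn/6),'shift x %.3f y %.3f z %.3f'%(d[:2]@ex*-1/.04 if False else -(d[:2]@ex)*-1/.04*(1),d[:2]@ey/.04,-d[2]/.04))
if __name__=='__main__':
    go(*[float(a) for a in sys.argv[1:]])
E
python3 go.py .46 -.05 .32 -55.4
```

```text
at [0.4469 0.3514 0.3193] yawY -47.82 tilt [-0.      0.0001] f [ 0.3217 -0.5634  0.1627] open 0.0856 t 3.4 j [-64.1   9.8  24.7  98.5  -4.3  72.6 -86.3]
turn 1.263 shift x -5.430 y 8.446 z -0.017
```

Call:
{"name": "play_rows", "arguments": {
  "deltas": [-0.54,0.84,0,0,-0.54,0.84,0,0,-0.54,0.84,0,0,-0.54,0.84,0,0,-0.54,0.84,0,0,-0.54,0.84,0,0,-0.54,0.84,0,0,-0.54,0.84,0,0,-0.54,0.84,0,0,-0.54,0.84,0,0]
}}

```text
time: 4.35
eef_pos: [0.5142, -0.0439, 0.3196]
ee_rot: [[0.738, 0.675, 0.001], [0.675, -0.738, 0.001], [0.001, -0.0, -1.0]]
wrist_force: [1.1, 0.3, 0.6]
opening: 0.0853
finger_force: 0.0
```

```bash
python3 go.py .41 -.312 .15 -55.4
```

```text
at [ 0.5142 -0.0439  0.3196] yawY -47.57 tilt [0.0009 0.0009] f [1.1266 0.3201 0.586 ] open 0.0853 t 4.3 j [-41.5   3.1  43.9 105.8  -2.3  71.9 -44.5]
turn 1.306 shift x -5.950 y 4.037 z 4.240
```

Call:
{"name": "play_rows", "arguments": {
  "deltas": [0,0,0,0.65,0,0,0,0.65,-0.74,0.5,0.53,0,-0.74,0.5,0.53,0,-0.74,0.5,0.53,0,-0.74,0.5,0.53,0,-0.74,0.5,0.53,0,-0.74,0.5,0.53,0,-0.74,0.5,0.53,0,-0.74,0.5,0.53,0]
}}

```text
time: 5.35
eef_pos: [0.4101, -0.3095, 0.1491]
ee_rot: [[0.822, 0.569, 0.001], [0.569, -0.822, -0.0], [0.001, 0.001, -1.0]]
wrist_force: [1.5, -0.0, 0.3]
opening: 0.0851
finger_force: 0.0
```

```bash
python3 go.py .41 -.312 .052 -55.4; python3 - <<'E'
from h import *
a=grab('top')['image'][170:250,370:450];b=grab('side')['image'][250:340,300:400]
cv2.imwrite('pics/v1.png',np.hstack([cv2.resize(a,(400,400),interpolation=2),cv2.resize(b,(400,400),interpolation=2)]))
E
```

```text
at [ 0.4101 -0.3095  0.1491] yawY -55.33 tilt [ 0.001  -0.0001] f [ 1.5189 -0.0099  0.3452] open 0.0851 t 5.3 j [-12.4  18.9  52.  116.7 -18.7  52.8  -5.7]
turn 0.012 shift x -0.038 y 0.049 z 2.428
```

View pics/v1.png

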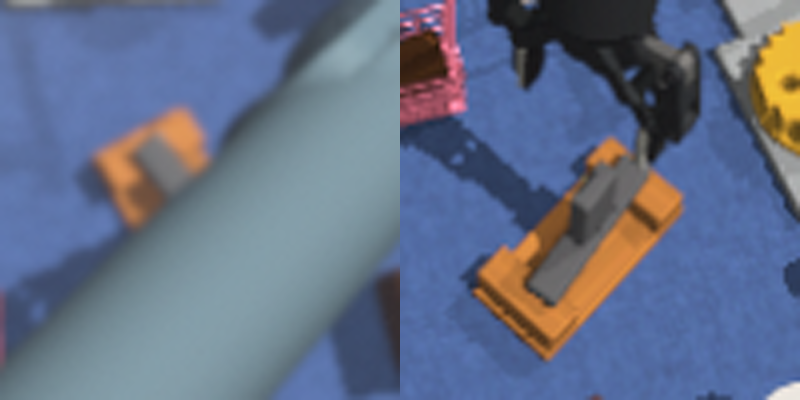

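Call:
{"name": "play_rows", "arguments": {
  "deltas": [0,0.05,0.6,0,0,0,0.6,0,0,0,0.6,0,0,0,0.6,0,0,0,0,0]
}}

```text
time: 5.95
eef_pos: [0.4101, -0.3076, 0.0514]
ee_rot: [[0.822, 0.569, -0.005], [0.569, -0.822, 0.003], [-0.002, -0.006, -1.0]]
wrist_force: [-0.9, 0.3, 0.8]
opening: 0.0855
finger_force: 0.0
```

Call:
{"name": "play_rows", "arguments": {
  "deltas": [0,0,0,0,0,0,0,0,0,0,0,0,0,0,0,0,0,0,0,0,0,0,0,0,0,0,0,0,0,0,0,0],
  "hand": 0
}}

```text
time: 6.75
eef_pos: [0.4127, -0.3112, 0.0548]
ee_rot: [[0.823, 0.568, 0.003], [0.568, -0.823, -0.002], [0.001, 0.003, -1.0]]
wrist_force: [0.8, -0.5, 5.6]
opening: 0.0154
finger_force: 60.8
```

Call:
{"name": "play_rows", "arguments": {
  "deltas": [0,0,-0.25,0,0,0,-0.25,0,0,0,-0.5,0,0,0,-1,0,0,0,-1,0,0,0,0,0]
}}

```text
time: 7.35
eef_pos: [0.414, -0.3127, 0.1786]
ee_rot: [[0.823, 0.568, 0.009], [0.568, -0.823, -0.004], [0.005, 0.008, -1.0]]
wrist_force: [1.4, -1.6, -2.0]
opening: 0.0151
finger_force: 59.8
```

```bash
python3 go.py .6252 -.2637 .16 82.3; python3 - <<'E'
from h import *
a=grab('top')['image'][130:250,360:480];b=grab('side')['image'][210:330,300:420]
cv2.imwrite('pics/v2.png',np.hstack([cv2.resize(a,(400,400),interpolation=2),cv2.resize(b,(400,400),interpolation=2)]))
E
```

```text
at [ 0.414  -0.3127  0.1786] yawY -55.42 tilt [ 0.0091 -0.0036] f [ 1.3655 -1.5591 -2.0427] open 0.0151 t 7.3 j [-14.7  16.5  54.4 115.1 -16.4  55.7  -7.6]
turn -22.953 shift x -5.069 y 1.922 z 0.465
```

View pics/v2.png

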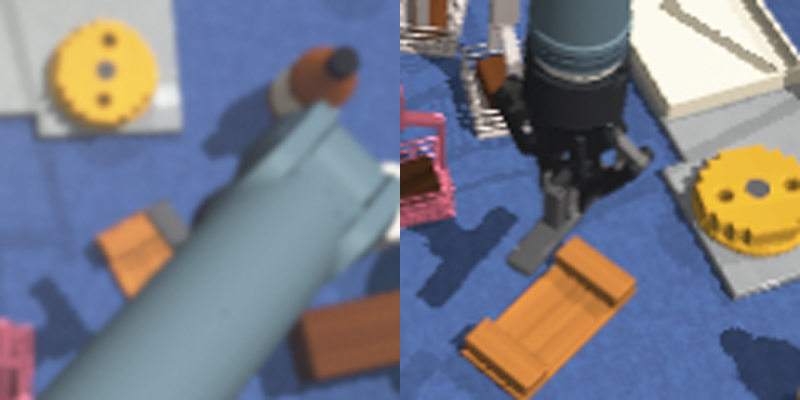

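Call:
{"name": "play_rows", "arguments": {
  "deltas": [0,0,0,-1,0,0,0,-1,0,0,0,-1,0,0,0,-1,0,0,0,-1,0,0,0,-1,0,0,0,-1,0,0,0,-1,0,0,0,-1,0,0,0,-1]
}}

```text
time: 8.45
eef_pos: [0.4091, -0.3085, 0.1709]
ee_rot: [[-0.085, 0.996, -0.006], [0.996, 0.085, 0.003], [0.003, -0.006, -1.0]]
wrist_force: [0.5, 0.2, -2.3]
opening: 0.0152
finger_force: 59.6
```

Call:
{"name": "play_rows", "arguments": {
  "deltas": [0,0,0,-1,0,0,0,-1,0,0,0,-1,0,0,0,-1,0,0,0,-1,0,0,0,-1,0,0,0,-1,0,0,0,-1,0,0,0,-1,0,0,0,-1]
}}

```text
time: 9.45
eef_pos: [0.409, -0.3085, 0.1707]
ee_rot: [[-0.905, 0.425, -0.006], [0.425, 0.905, 0.003], [0.007, 0.0, -1.0]]
wrist_force: [-0.2, -0.3, -2.1]
opening: 0.0153
finger_force: 59.6
```

Call:
{"name": "play_rows", "arguments": {
  "deltas": [0,0,0,-1,0,0,0,-1,0,0,0,-0.95,-0.7,0.28,0,0,-0.7,0.28,0,0,-0.7,0.28,0,0,-0.7,0.28,0,0,-0.7,0.28,0,0,-0.7,0.28,0,0,-0.7,0.28,0,0]
}}

```text
time: 10.45
eef_pos: [0.6147, -0.257, 0.1696]
ee_rot: [[-0.991, 0.134, -0.007], [0.134, 0.991, 0.003], [0.007, 0.002, -1.0]]
wrist_force: [0.2, -0.4, -2.1]
opening: 0.0155
finger_force: 59.6
```

```bash
python3 go.py .6252 -.2637 .09 82.3
```

```text
at [ 0.6147 -0.257   0.1696] yawY 82.33 tilt [-0.0071  0.0029] f [ 0.1806 -0.435  -2.0846] open 0.0155 t 10.4 j [  0.2  29.3  25.3  93.2 -13.8  61.1 111.8]
turn 0.004 shift x -0.283 y -0.131 z 1.990
```

Call:
{"name": "play_rows", "arguments": {
  "deltas": [-0.1,-0.04,0.4,0,-0.1,-0.05,0.4,0,-0.08,-0.04,0.4,0,0,0,0.4,0,0,0,0.2,0,0,0,0,0]
}}

```text
time: 11.05
eef_pos: [0.6241, -0.265, 0.0991]
ee_rot: [[-0.991, 0.135, -0.005], [0.135, 0.991, 0.002], [0.005, 0.001, -1.0]]
wrist_force: [0.5, 1.3, -2.7]
opening: 0.0153
finger_force: 59.7
```

```bash
python3 go.py .6252 -.2637 .09 82.3; python3 - <<'E'
from h import *
ft=grab('top');fs=grab('side');a=ft['image'][115:195,350:430];b=fs['image'][210:310,360:460]
cv2.imwrite('pics/v3.png',np.hstack([cv2.resize(a,(300,300),interpolation=2),cv2.resize(b,(500,500),interpolation=2)[:300] if 0 else cv2.resize(b,(300,300),interpolation=2)]))
cv2.imwrite('pics/v3.png',cv2.resize(b,(600,600),interpolation=2))
E
```

```text
at [ 0.6241 -0.265   0.0991] yawY 82.26 tilt [-0.0047  0.0016] f [ 0.4934  1.2907 -2.6626] open 0.0153 t 11.1 j [  2.1  35.   23.7  93.8 -16.3  54.9 113.7]
turn -0.007 shift x -0.023 y 0.036 z 0.228
```

View pics/v3.png

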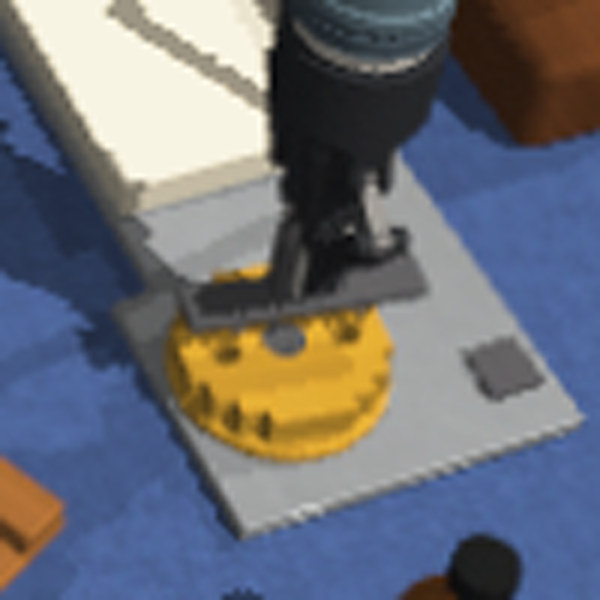

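```bash
python3 - <<'E'
from m1 import *
f=grab('side');s=ctrl.observe();p=np.array(s['eef_pos']);R=np.array(s['ee_rot'])
g=f['image']
ex=R[:,0];n=R[:,1]
for zz in(-.0288,-.0188):
  for k,q in((1,(195,331) if zz<-.02 else (188,315)),(-1,(425,301) if zz<-.02 else (428,287))):
    X=p+k*.062*ex-.012*n-[0,0,-zz]
    u=np.array(q)/6-.5+[360,210]
    w=onz(f,*u,X[2]);print(proj(f,X),u,'diff along ex %.4f n %.4f'%((w-X)@ex,(w-X)@n))
E
```

```text
[390.9468 265.3951] [392.     264.6667] diff along ex -0.0038 n 0.0020
[430.9302 258.8928] [430.3333 259.6667] diff along ex 0.0028 n -0.0024
[391.3702 263.2561] [390.8333 262.    ] diff along ex 0.0001 n 0.0047
[431.5683 256.7526] [430.8333 257.3333] diff along ex 0.0030 n -0.0016
```

Call:
{"name": "play_rows", "arguments": {
  "deltas": [-0.03,0.03,0.2,0,0,0,0.2,0,0,0,0.1,0,0,0,0.1,0,0,0,0.05,0,0,0,0,0]
}}

```text
time: 11.8
eef_pos: [0.6279, -0.2639, 0.0801]
ee_rot: [[-0.991, 0.134, -0.001], [0.134, 0.991, 0.003], [0.001, 0.003, -1.0]]
wrist_force: [-8.0, 4.1, 17.0]
opening: 0.0154
finger_force: 62.7
```

```bash
python3 go.py .6255 -.264 .0668 82.3
```

```text
at [ 0.6279 -0.2639  0.0801] yawY 82.32 tilt [-0.0008  0.003 ] f [-7.9694  4.0987 16.9692] open 0.0154 t 11.8 j [  2.5  36.5  23.1  93.9 -17.1  53.2 114.2]
turn 0.004 shift x 0.059 y -0.011 z 0.332
```

Call:
{"name": "play_rows", "arguments": {
  "deltas": [0,0,-0.25,0,0,0,0,0,0,0,0,0,0,0,0,0]
}}

```text
time: 12.2
eef_pos: [0.6273, -0.264, 0.0846]
ee_rot: [[-0.991, 0.133, -0.001], [0.133, 0.991, 0.0], [0.002, 0.0, -1.0]]
wrist_force: [-0.5, 0.3, -3.1]
opening: 0.0152
finger_force: 59.6
```

```bash
python3 go.py .6255 -.264 .0668 82.3;python3 - <<'E'
from h import *
fs=grab('side');b=fs['image'][225:295,375:445]
cv2.imwrite('pics/v4.png',cv2.resize(b,(595,595),interpolation=2))
E
```

```text
at [ 0.6273 -0.264   0.0846] yawY 82.33 tilt [-0.0015  0.0004] f [-0.5489  0.2757 -3.1067] open 0.0152 t 12.2 j [  2.3  36.1  23.2  93.9 -16.8  53.5 113.9]
turn 0.005 shift x 0.045 y -0.007 z 0.445
```

View pics/v4.png

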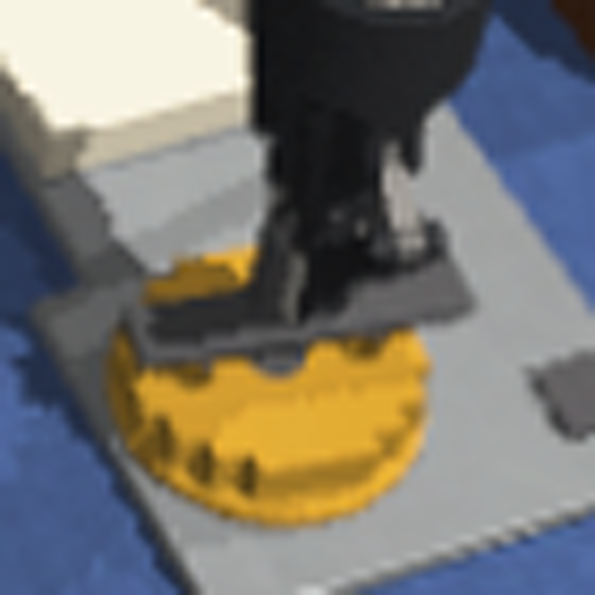

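```bash
python3 - <<'E'
from m1 import *
f=grab('side');s=ctrl.observe();p=np.array(s['eef_pos']);R=np.array(s['ee_rot'])
ex=R[:,0];n=R[:,1]
b=f['image'][225:295,375:445]
for k in(1,-1):
  for dz in(-.0288,-.0188):
   for sn in(-1,1):
    X=p+k*.062*ex+sn*.012*n+[0,0,dz];print(k,dz,sn,(proj(f,X)-[375,225]+.5)*8.5)
h=cv2.cvtColor(b,cv2.COLOR_BGR2HSV)
m=((h[...,1]<60)&(h[...,2]<135)).astype(np.uint8)
for r in range(26,48):print(r,''.join('#' if v else '.' for v in m[r]))
E
```

```text
1 -0.0288 -1 [132.1836 375.6242]
1 -0.0288 1 [111.4483 321.6015]
1 -0.0188 -1 [135.7035 357.8089]
1 -0.0188 1 [114.7977 303.7104]
-1 -0.0288 -1 [468.2892 321.1548]
-1 -0.0288 1 [443.6481 268.8058]
-1 -0.0188 -1 [473.5968 303.3299]
-1 -0.0188 1 [448.7412 250.9175]
26 .....########..................###############...###..................
27 ......#######.................#######################.................
28 .......########...............#################...###.................
29 .......#########...............######################.................
30 ........#########..............######################.................
31 ........##########............########################................
32 .........##########...........#########################...............
33 .........########.............#########################...............
34 .......##########...........############################..............
35 .....###########......##################################..............
36 ....####################################################..............
37 ....###################################################...............
38 ....###########################################..#....................
39 .....########..#########################..............................
40 .....########...####################..................................
41 ......#######...####################................................##
42 ......######.....#####..#.....######.............................#####
43 .......#####...................###............................########
44 .......#####..................................................########
45 ........####..................................................########
46 .........###...................................................#######
47 .........####...................................................######
```

Call:
{"name": "play_rows", "arguments": {
  "deltas": [0.12,-0.03,0,0,0,0,0,0,0,0,0.1,0,0,0,0.1,0,0,0,0.05,0,0,0,0,0]
}}

```text
time: 12.9
eef_pos: [0.6226, -0.2645, 0.0749]
ee_rot: [[-0.991, 0.133, -0.001], [0.133, 0.991, 0.001], [0.001, 0.0, -1.0]]
wrist_force: [0.5, -0.4, -2.8]
opening: 0.0154
finger_force: 59.6
```

```bash
python3 go.py .6255 -.264 .0668 82.3;python3 -c "
from h import *
print(ctrl.observe()['moment'])"
```

```text
at [ 0.6226 -0.2645  0.0749] yawY 82.34 tilt [-0.0013  0.0005] f [ 0.5237 -0.4296 -2.8305] open 0.0154 t 12.9 j [  2.5  36.4  23.   94.8 -17.   52.3 114.4]
turn 0.006 shift x -0.071 y 0.021 z 0.202
[-0.0435067   0.06229035  0.03905897]
```

Call:
{"name": "play_rows", "arguments": {
  "deltas": [0,0,0.1,0,0,0,0.1,0,0,0,0.05,0,0,0,0,0]
}}

```text
time: 13.3
eef_pos: [0.6233, -0.2649, 0.0669]
ee_rot: [[-0.991, 0.134, 0.001], [0.134, 0.991, 0.0], [-0.0, 0.0, -1.0]]
wrist_force: [-1.5, 1.4, 2.5]
opening: 0.0152
finger_force: 60.3
```

```bash
python3 go.py .6226 -.2645 .0668 82.3;python3 -c "
from h import *
print(ctrl.observe()['moment'])"
```

```text
at [ 0.6233 -0.2649  0.0669] yawY 82.32 tilt [0.0005 0.0003] f [-1.4796  1.4301  2.5382] open 0.0152 t 13.3 j [  2.7  37.   22.8  94.9 -17.4  51.6 114.6]
turn 0.004 shift x 0.020 y 0.008 z 0.002
[ 0.24026805  0.45984409 -0.07736488]
```

Call:
{"name": "play_rows", "arguments": {
  "deltas": [0,0.007,0,1,0,0.007,0,1,0,0.007,0,1,0,0.007,0,1,0,0.007,0,1,0,0.007,0,1,0,0.007,0,1,0,0.007,0,1,0,0,0,0,0,0,0,0]
}}

```text
time: 14.3
eef_pos: [0.6244, -0.2626, 0.0669]
ee_rot: [[-0.564, 0.825, 0.001], [0.825, 0.564, 0.001], [0.0, 0.001, -1.0]]
wrist_force: [-2.5, 2.1, 5.0]
opening: 0.0155
finger_force: 60.8
```

```bash
python3 go.py .6226 -.2645 .0668 82.3;python3 -c "
from h import *
print(ctrl.observe()['moment'])"
```

```text
at [ 0.6244 -0.2626  0.0669] yawY 34.36 tilt [0.0005 0.0008] f [-2.4812  2.1339  4.9793] open 0.0155 t 14.3 j [ -5.2  39.6  33.8  95.3 -26.3  53.2  72.9]
turn -7.990 shift x 0.039 y -0.054 z 0.001
[ 0.34240114  0.59377195 -0.09466524]
```

Call:
{"name": "play_rows", "arguments": {
  "deltas": [0,0.007,0,1,0,0.007,0,1,0,0,0,0]
}}

```text
time: 14.6
eef_pos: [0.6247, -0.2625, 0.0669]
ee_rot: [[-0.379, 0.925, 0.0], [0.925, 0.379, 0.0], [0.0, 0.0, -1.0]]
wrist_force: [-3.0, 2.0, 5.5]
opening: 0.0154
finger_force: 60.8
```

```bash
cat >mm.py <<'E'
from h import *
s=ctrl.observe();R=np.array(s['ee_rot']);print(np.round(s['moment'],3),np.round(s['wrist_force'],1),'yawY %.2f'%np.rad2deg(np.arctan2(R[1,1],R[0,1])),np.round(s['eef_pos'],4))
E
python3 mm.py
```

```text
[ 0.369  0.655 -0.081] [-3.   2.   5.5] yawY 22.29 [ 0.6247 -0.2625  0.0669]
```

Call:
{"name": "play_rows", "arguments": {
  "deltas": [0,0.007,0,1,0,0.007,0,1,0,0,0,0]
}}

```text
time: 14.9
eef_pos: [0.6249, -0.2625, 0.0668]
ee_rot: [[-0.178, 0.984, -0.001], [0.984, 0.178, 0.0], [0.001, -0.0, -1.0]]
wrist_force: [-3.3, 2.3, 6.7]
opening: 0.0154
finger_force: 60.9
```

```bash
python3 mm.py
```

```text
[ 0.422  0.723 -0.149] [-3.3  2.3  6.7] yawY 10.27 [ 0.6249 -0.2625  0.0668]
```

Call:
{"name": "play_rows", "arguments": {
  "deltas": [0,0.007,0,1,0,0,0,0]
}}

```text
time: 15.1
eef_pos: [0.6249, -0.2623, 0.0669]
ee_rot: [[-0.083, 0.997, -0.003], [0.997, 0.083, -0.001], [-0.001, -0.003, -1.0]]
wrist_force: [-4.8, 1.0, 6.9]
opening: 0.0152
finger_force: 67.6
```

```bash
python3 mm.py
```

```text
[0.395 0.942 1.444] [-4.8  1.   6.9] yawY 4.79 [ 0.6249 -0.2623  0.0669]
```

Call:
{"name": "play_rows", "arguments": {
  "deltas": [0,0.007,0,1,0,0,0,0]
}}

```text
time: 15.3
eef_pos: [0.625, -0.262, 0.0671]
ee_rot: [[0.012, 1.0, -0.005], [1.0, -0.012, -0.002], [-0.002, -0.005, -1.0]]
wrist_force: [-5.0, 1.4, 8.6]
opening: 0.0152
finger_force: 123.6
```

```bash
python3 mm.py
```

```text
[0.338 1.263 3.114] [-5.   1.4  8.6] yawY -0.71 [ 0.625  -0.262   0.0671]
```

Call:
{"name": "play_rows", "arguments": {
  "deltas": [0,0,0,0.7,0,0,0,0]
}}

```text
time: 15.5
eef_pos: [0.625, -0.2619, 0.0672]
ee_rot: [[0.074, 0.997, -0.007], [0.997, -0.074, -0.004], [-0.005, -0.006, -1.0]]
wrist_force: [-6.3, 1.3, 9.0]
opening: 0.0152
finger_force: 174.3
```

```bash
python3 mm.py
```

```text
[0.239 1.375 5.114] [-6.3  1.3  9. ] yawY -4.27 [ 0.625  -0.2619  0.0672]
```

Call:
{"name": "play_rows", "arguments": {
  "deltas": [0,0,0,-0.7,0,-0.005,0,-0.7,0,-0.005,0,-0.7,0,0,0,0]
}}

```text
time: 15.9
eef_pos: [0.6253, -0.2622, 0.0669]
ee_rot: [[-0.119, 0.993, 0.0], [0.993, 0.119, 0.001], [0.001, 0.0, -1.0]]
wrist_force: [-3.6, 2.3, 6.9]
opening: 0.0152
finger_force: 61.8
```

```bash
python3 mm.py
```

```text
[0.434 0.716 0.296] [-3.6  2.3  6.9] yawY 6.85 [ 0.6253 -0.2622  0.0669]
```

Call:
{"name": "play_rows", "arguments": {
  "deltas": [0,0,0,-0.3,0,0,-0.1,0,0,0,-0.2,0,0,0,-0.3,0,0,0,-0.5,0,0,0,-0.7,0,0,0,-0.7,0,0,0,-0.3,0,0,0,0,0]
}}

```text
time: 16.8
eef_pos: [0.6267, -0.2635, 0.1806]
ee_rot: [[-0.148, 0.989, 0.005], [0.989, 0.148, -0.002], [-0.003, 0.005, -1.0]]
wrist_force: [0.6, 0.4, -2.8]
opening: 0.0153
finger_force: 59.9
```

```bash
python3 mm.py; python3 go.py .4127 -.3112 .18 -55.4; python3 - <<'E'
from h import *
fs=grab('side');b=fs['image'][180:320,310:460];cv2.imwrite('pics/v5.png',cv2.resize(b,None,fx=4.2,fy=4.2,interpolation=2))
E
```

```text
[-0.026  0.023 -0.005] [ 0.6  0.4 -2.8] yawY 8.50 [ 0.6267 -0.2635  0.1806]
at [ 0.6267 -0.2635  0.1806] yawY 8.50 tilt [ 0.0052 -0.0021] f [ 0.5648  0.3811 -2.8488] open 0.0153 t 16.8 j [-12.3  34.4  44.4  91.9 -26.   64.2  47. ]
turn 10.650 shift x -5.081 y -2.058 z 0.015
```

View pics/v5.png

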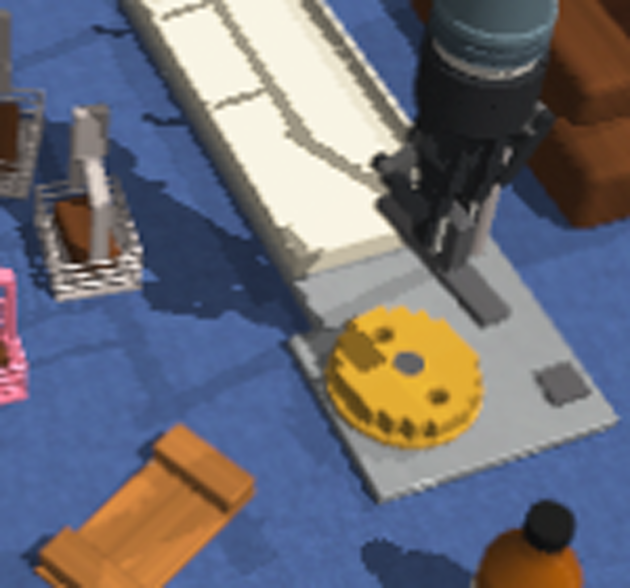

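Call:
{"name": "play_rows", "arguments": {
  "deltas": [0,0,0,1,0,0,0,1,0,0,0,1,0,0,0,1,0,0,0,1,0,0,0,1,0,0,0,1,0,0,0,1,0,0,0,1,0,0,0,1]
}}

```text
time: 17.85
eef_pos: [0.624, -0.2613, 0.175]
ee_rot: [[0.785, 0.619, -0.004], [0.619, -0.785, 0.002], [-0.002, -0.004, -1.0]]
wrist_force: [-0.6, -0.6, -2.5]
opening: 0.0152
finger_force: 59.9
```

Call:
{"name": "play_rows", "arguments": {
  "deltas": [0,0,0,0.65,-0.63,-0.26,0,0,-0.63,-0.26,0,0,-0.63,-0.26,0,0,-0.63,-0.26,0,0,-0.63,-0.26,0,0,-0.63,-0.26,0,0,-0.63,-0.26,0,0,-0.63,-0.26,0,0,0,0,0,0]
}}

```text
time: 18.85
eef_pos: [0.4056, -0.3087, 0.1756]
ee_rot: [[0.827, 0.563, -0.005], [0.563, -0.827, 0.003], [-0.003, -0.006, -1.0]]
wrist_force: [-1.1, -0.3, -2.6]
opening: 0.0152
finger_force: 59.7
```

```bash
python3 go.py .4127 -.3112 .10 -55.4; python3 - <<'E'
from m1 import *
f=grab('side');h=holes(f,[(401,258.8),(414.1,273.8)],4);a,b=[onz(f,*q,.038) for q in h];print(a,b,(a+b)/2,np.linalg.norm(a-b),np.rad2deg(np.arctan2(b[1]-a[1],b[0]-a[0])))
E
```

```text
at [ 0.4056 -0.3087  0.1756] yawY -55.77 tilt [-0.0054  0.0034] f [-1.0658 -0.2982 -2.631 ] open 0.0152 t 18.9 j [-25.8  24.   70.3 116.1 -26.5  58.7   1.7]
turn -0.061 shift x 0.112 y 0.153 z 1.890
[ 0.6193 -0.2346  0.038 ] [ 0.6313 -0.2972  0.038 ] [ 0.6253 -0.2659  0.038 ] 0.06373006419217382 -79.1525272356435
```

Call:
{"name": "play_rows", "arguments": {
  "deltas": [0.11,0.15,0,-0.06,0,0,0.6,0,0,0,0.6,0,0,0,0.6,0,0,0,0,0]
}}

```text
time: 19.4
eef_pos: [0.4184, -0.3083, 0.1022]
ee_rot: [[0.818, 0.576, -0.007], [0.576, -0.818, 0.003], [-0.003, -0.007, -1.0]]
wrist_force: [-0.8, 1.2, -3.4]
opening: 0.0153
finger_force: 59.7
```

```bash
python3 go.py .4127 -.3112 .0555 -55.4
```

```text
at [ 0.4184 -0.3083  0.1022] yawY -54.85 tilt [-0.0066  0.0033] f [-0.7811  1.1855 -3.4332] open 0.0153 t 19.4 j [-17.8  30.9  60.7 117.5 -34.4  52.1   7.2]
turn 0.091 shift x -0.159 y -0.021 z 1.167
```

Call:
{"name": "play_rows", "arguments": {
  "deltas": [-0.1,0,0.3,0.05,0,0,0.3,0,0,0,0,0,0,0,0,0]
}}

```text
time: 19.8
eef_pos: [0.4159, -0.3134, 0.0818]
ee_rot: [[0.822, 0.569, 0.0], [0.569, -0.822, -0.0], [0.0, 0.0, -1.0]]
wrist_force: [0.7, -0.2, -3.0]
opening: 0.015
finger_force: 59.7
```

```bash
python3 go.py .4127 -.3112 .0555 -55.4
```

```text
at [ 0.4159 -0.3134  0.0818] yawY -55.32 tilt [ 0.0001 -0.0001] f [ 0.6502 -0.212  -2.9723] open 0.0150 t 19.8 j [-15.4  32.4  58.5 118.1 -36.8  49.8   9.1]
turn 0.013 shift x -0.035 y -0.090 z 0.657
```

Call:
{"name": "play_rows", "arguments": {
  "deltas": [-0.03,-0.08,0.2,0,0,0,0.2,0,0,0,0.1,0,0,0,0,0,0,0,0,0,0,0,0,0]
}}

```text
time: 20.4
eef_pos: [0.4131, -0.3115, 0.0619]
ee_rot: [[0.822, 0.569, 0.0], [0.569, -0.822, -0.0], [0.0, 0.0, -1.0]]
wrist_force: [-0.6, 0.4, -3.6]
opening: 0.0149
finger_force: 59.9
```

```bash
python3 go.py .4127 -.3112 .0548 -55.4
```

```text
at [ 0.4131 -0.3115  0.0619] yawY -55.32 tilt [ 0.0004 -0.0003] f [-0.6356  0.4416 -3.6311] open 0.0149 t 20.4 j [-13.9  33.8  56.4 119.  -38.8  47.7  10.5]
turn 0.013 shift x -0.005 y -0.012 z 0.177
```

Call:
{"name": "play_rows", "arguments": {
  "deltas": [0,0,0.1,0,0,0,0.08,0,0,0,0.02,0,0,0,0,0]
}}

```text
time: 20.8
eef_pos: [0.4132, -0.3113, 0.0548]
ee_rot: [[0.822, 0.569, 0.001], [0.569, -0.822, 0.002], [0.002, -0.001, -1.0]]
wrist_force: [-1.4, 2.2, 7.8]
opening: 0.0152
finger_force: 61.5
```

```bash
python3 mm.py
```

```text
[0.58  0.485 0.015] [-1.4  2.2  7.8] yawY -55.32 [ 0.4132 -0.3113  0.0548]
```

Call:
{"name": "play_rows", "arguments": {
  "deltas": [0,0,0,0,0,0,0,0,0,0,0,0,0,0,0,0,0,0,0,0,0,0,0,0],
  "hand": 1
}}

```text
time: 21.4
eef_pos: [0.4129, -0.3112, 0.0536]
ee_rot: [[0.822, 0.569, -0.0], [0.569, -0.822, -0.0], [-0.0, 0.0, -1.0]]
wrist_force: [-0.6, 0.9, 0.3]
opening: 0.0855
finger_force: 0.0
```

Call:
{"name": "play_rows", "arguments": {
  "deltas": [0,0,-0.5,0,0,0,-1,0,0,0,-1,0,0,0,-1,0,0,0,-1,0,0,0,-1,0,0,0,-1,0,0,0,0,0]
}}

```text
time: 22.2
eef_pos: [0.4156, -0.3138, 0.3187]
ee_rot: [[0.822, 0.569, 0.009], [0.569, -0.822, -0.004], [0.005, 0.008, -1.0]]
wrist_force: [0.9, -0.9, 0.1]
opening: 0.0853
finger_force: 0.0
```

```bash
python3 go.py .46 -.06 .3 ; python3 - <<'E'
from h import *
fs=grab('side');ft=grab('top');b=fs['image'][110:330,270:460];a=ft['image'][80:250,230:430];cv2.imwrite('pics/v6.png',np.hstack([cv2.resize(b,(390,452),interpolation=2),cv2.resize(a,(410,452),interpolation=2)]))
E
```

```text
at [ 0.4156 -0.3138  0.3187] yawY -55.30 tilt [ 0.0089 -0.0041] f [ 0.9423 -0.9317  0.0539] open 0.0853 t 22.2 j [-41.4  14.   85.3 106.3 -14.8  72.5  -7.1]
turn 0.000 shift x 4.526 y -4.584 z 0.468
```

View pics/v6.png

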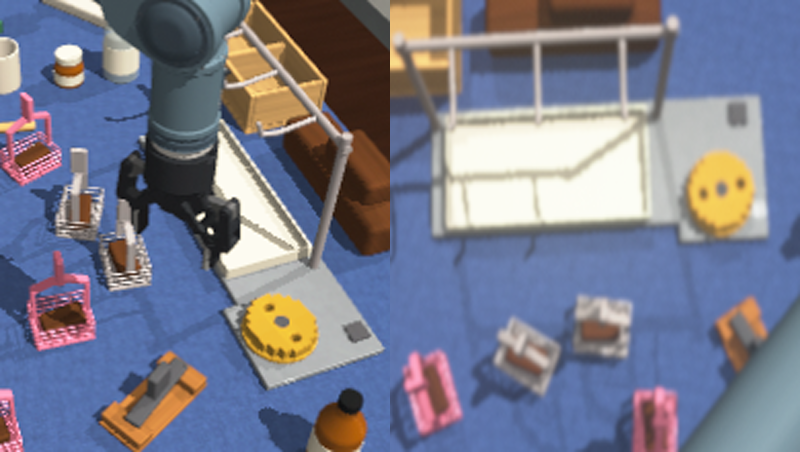

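```bash
python3 - <<'E'
from m1 import *
ft=grab('top');fs=grab('side');a=ft['image'][185:235,275:355];b=fs['image'][175:255,290:350]
cv2.imwrite('pics/v7.png',np.hstack([cv2.resize(a,(400,250) ,interpolation=2) if 0 else cv2.resize(a,(440,275),interpolation=2).copy() if 0 else cv2.copyMakeBorder(cv2.resize(a,(480,300),interpolation=2),0,120,0,0,0),cv2.resize(b,(315,420),interpolation=2)]))
T=[(234.3,95.8),(367.8,89.1),(260.3,126.9),(302.4,125.5),(344.3,123.6)]
S=[(380.8,110.8),(438.8,178.8),(363.8,129.6),(379.2,151.2),(396.9,174.2)]
for t,s,z in zip(T,S,[.282]*2+[.28]*3):print(tri(ft,t,fs,s),onz(ft,*t,z)[:2],onz(fs,*s,z)[:2])
E
```

```text
(array([0.7317, 0.2205, 0.2719]), np.float64(0.0032500112786689062)) [0.7253 0.2181] [0.7257 0.2062]
(array([ 0.74  , -0.1626,  0.2703]), np.float64(0.0011580444380166392)) [ 0.7338 -0.161 ] [ 0.7314 -0.1739]
(array([0.6382, 0.1466, 0.2607]), np.float64(0.0006888172849097737)) [0.6308 0.1431] [0.626  0.1206]
(array([0.6402, 0.0266, 0.2566]), np.float64(0.00034960084366870433)) [0.6314 0.0251] [ 0.6252 -0.0013]
(array([ 0.6426, -0.0929,  0.2573]), np.float64(0.0006770399935199158)) [ 0.6338 -0.0917] [ 0.6281 -0.1165]
```

View pics/v7.png

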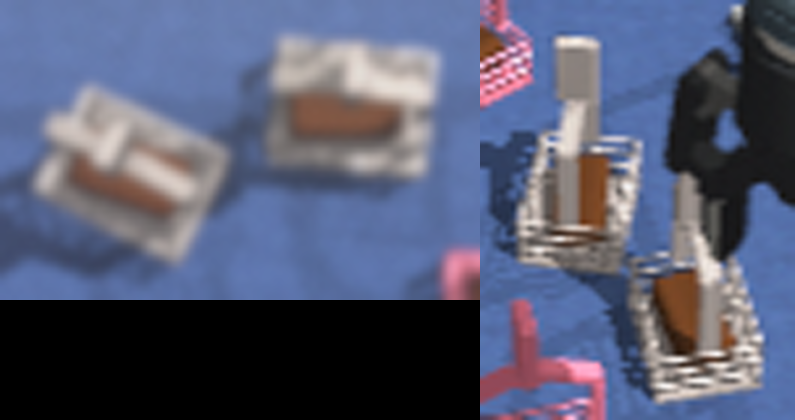

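```bash
python3 - <<'E'
from m1 import *
ft=grab('top');fs=grab('side')
for t,s in(((294.5,211.2),(308.2,182.1)),((333.2,197.0),(329.5,208.0))):
    print('top@.113',onz(ft,*t,.113)[:2],'side@.158',onz(fs,*s,.158)[:2])
g=ft['image'].astype(int).sum(2)//3
for u in(255,280,322,355):print(u,g[86:106,u])
G=fs['image'].astype(int).sum(2)//3
for v in(130,145,160):print(v,G[v,390:440])
E
```

```text
top@.113 [0.4126 0.064 ] side@.158 [0.4181 0.064 ]
top@.113 [ 0.455  -0.0584] side@.158 [ 0.4436 -0.0694]
255 [105 108 109 108 109 110 117 140 178 199 186 152 124 120 127 137 165 189
 185 148]
280 [ 86  83  84  84  86  97 138 187 201 183 145 105  76  64  64  71  78  80
  81  82]
322 [ 54  53  57  71 115 169 196 186 150 109  78  62  59  63  69  76  80  80
  81  87]
355 [ 85  86  99 145 192 198 174 135  96  68  58  58  60  66  73  79  90 103
 115 119]
130 [119  88  90 115 151 187 191 140  88  77  76  76  77  79  81 117 112 128
  90  82 104 168 186  96  34  33  34  35  33  34  35  35  34  35  35  35
  35  34  35  34  35  35  35  36  35  36  36  36  37  36]
145 [145 146 146 146 146 146 144 143 131 154 189 209 229 218 205 125 125 160
 193 197 140  85  76  75  75  78  79  80  79  79  83  83  83 108 166 180
  97  38  38  37  35  36  35  36  35  35  35  36  35  36]
160 [ 79  97 139 134 130 139 142 144 145 146 145 145 144 143 143 143 143 143
 144 144 143 142 142 142 141 141 134  98 102 137 170 200 206 167 148 107
 143 129 103  35  36  35  35  35  35  35  35  36  35  36]
```

```bash
python3 - <<'E'
from m1 import *
ft=grab('top');fs=grab('side')
for z in(.262,.258):
  A=[onz(ft,u,v,z)[:2] for u,v in((255,95),(280,94),(322,92.2),(355,90.7))]
  B=[onz(fs,u,v,z)[:2] for u,v in((395.4,130),(408,145),(421.6,160))]
  print(z,*A);print(*B)
# right tab in side & both tabs: mask
h=cv2.cvtColor(fs['image'],cv2.COLOR_BGR2HSV)
for n,(x0,y0,x1,y1) in(('L',(298,176,318,206)),('R',(322,200,342,232))):
    m=(h[y0:y1,x0:x1,1]<50)&(h[y0:y1,x0:x1,2]>90);print(n);print('\n'.join(''.join('#' if v else '.' for v in r) for r in m))
E
```

```text
0.262 [0.7349 0.1628] [0.7355 0.0901] [ 0.7373 -0.0313] [ 0.7393 -0.1264]
[0.7372 0.1107] [0.7381 0.0219] [ 0.7421 -0.0603]
0.258 [0.7367 0.1636] [0.7374 0.0906] [ 0.7392 -0.0313] [ 0.7412 -0.1267]
[0.7403 0.1159] [0.7413 0.0267] [ 0.7452 -0.056 ]
L
....................
....................
....................
....................
....................
....................
......########......
......#########.....
......#########.....
##.....########.....
.......########.....
.......########.....
#......########.....
.......########.....
.......########.....
.......########.....
.......########.....
.......########.....
........#######.....
........#######.....
........#######.....
........#######.....
.......########.....
.......########.....
....###########.....
...##..#############
...###########......
...##.############..
..#########....#....
..###.####..........
R
....................
....................
....................
....................
....................
....................
....................
....................
......##............
......###...........
.....####...........
.....####...........
.....#####..........
.....#####..........
.....#####..#.......
.....#####..........
.....#####..........
.....#####..........
.....#####..........
.....#####..........
.....######.........
.....#######........
.....#######........
.###########........
.....########..##...
....##########.##...
##........########..
..........########..
#.........########..
..........########..
..........#########.
#.........#########.
```

Call:
{"name": "play_rows", "arguments": {
  "deltas": [0.45,-0.46,0,0,0.45,-0.46,0,0,0.45,-0.46,0,0,0.45,-0.46,0,0,0.45,-0.46,0,0,0.45,-0.46,0,0,0.45,-0.46,0,0,0.45,-0.46,0,0,0.45,-0.46,0,0,0.45,-0.46,0,0]
}}

```text
time: 23.6
eef_pos: [0.4491, -0.0683, 0.3136]
ee_rot: [[0.823, 0.568, -0.018], [0.568, -0.823, 0.012], [-0.008, -0.02, -1.0]]
wrist_force: [0.8, -0.1, 0.7]
opening: 0.0854
finger_force: 0.0
```

Call:
{"name": "play_rows", "arguments": {
  "deltas": [0,0,0,-1,0,0,0,-1,0,0,0,-1,0,0,0,-1,0,0,0,-1,0,0,0,-1,0,0,0,-1,0,0,0,-1,0,0,0,-1,0,0,0,-1]
}}

```text
time: 24.6
eef_pos: [0.449, -0.0694, 0.3136]
ee_rot: [[-0.085, 0.996, -0.018], [0.996, 0.085, 0.011], [0.013, -0.017, -1.0]]
wrist_force: [0.5, 0.2, -0.1]
opening: 0.0854
finger_force: 0.0
```

Call:
{"name": "play_rows", "arguments": {
  "deltas": [0,0,0,-1,0,0,0,-1,0,0,0,-1,0,0,0,-1,0,0,0,-1,0,0,0,-1,0,0,0,-1,0,0,0,-1,0,0,0,-1,0,0,0,-0.8]
}}

```text
time: 25.6
eef_pos: [0.449, -0.0694, 0.3137]
ee_rot: [[-0.896, 0.444, -0.018], [0.444, 0.896, 0.011], [0.021, 0.002, -1.0]]
wrist_force: [-0.8, -0.4, -0.1]
opening: 0.0853
finger_force: 0.0
```

```bash
python3 go.py .415 .064 .2 63.4
```

```text
at [ 0.449  -0.0694  0.3137] yawY 63.65 tilt [-0.0178  0.0113] f [-0.7628 -0.4315 -0.083 ] open 0.0853 t 25.6 j [-76.2 -22.1  67.7 113.4  20.1  77.2  48.5]
turn 0.041 shift x 2.254 y 2.602 z 2.841
```

Call:
{"name": "play_rows", "arguments": {
  "deltas": [0.25,0.3,0.4,0,0.25,0.3,0.4,0,0.25,0.3,0.4,0,0.25,0.3,0.4,0,0.25,0.3,0.4,0,0.25,0.3,0.3,0,0.25,0.3,0.3,0,0.25,0.3,0.1,0,0.25,0.2,0,0,0,0,0,0]
}}

```text
time: 26.6
eef_pos: [0.4128, 0.0669, 0.2082]
ee_rot: [[-0.896, 0.444, -0.017], [0.444, 0.896, 0.011], [0.02, 0.002, -1.0]]
wrist_force: [0.5, -0.7, -0.5]
opening: 0.0849
finger_force: 0.0
```

```bash
python3 go.py .415 .064 .128 63.4;python3 - <<'E'
from m1 import *
fs=grab('side');ft=grab('top')
h=cv2.cvtColor(fs['image'],cv2.COLOR_BGR2HSV)
b=fs['image'][130:260,270:400];cv2.imwrite('pics/v8.png',cv2.resize(b,None,fx=4.5,fy=4.5,interpolation=2))
E
```

```text
at [0.4128 0.0669 0.2082] yawY 63.66 tilt [-0.0174  0.0107] f [ 0.4996 -0.6747 -0.5493] open 0.0849 t 26.6 j [-87.9 -13.1  69.3 125.2  13.   60.9  38. ]
turn 0.043 shift x -0.082 y -0.040 z 2.004
```

View pics/v8.png

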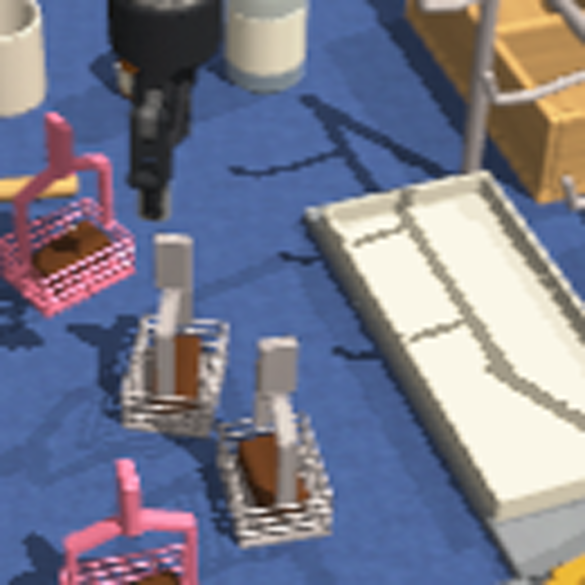

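```bash
python3 - <<'E'
from m1 import *
fs=grab('side');s=ctrl.observe();p=np.array(s['eef_pos']);R=np.array(s['ee_rot'])
for w in(.042,.05):
  for z in(-.005,.008): print(w,z,proj(fs,p+R@[0,-w,z]))
print('obs tip',152/4.5+269.5,215/4.5+129.5)
for q in((174,238),(277,343)):print(onz(fs,q[0]/4.5+269.5,q[1]/4.5+129.5,.158))
print(proj(fs,[.415,.064,.158]))
E
```

```text
0.042 -0.005 [304.4169 177.4372]
0.042 0.008 [304.4236 180.6439]
0.05 -0.005 [303.9783 179.1319]
0.05 0.008 [303.9882 182.3415]
obs tip 303.27777777777777 177.27777777777777
[0.4176 0.0627 0.158 ]
[ 0.4513 -0.0616  0.158 ]
[307.2833 182.2991]
```

Call:
{"name": "play_rows", "arguments": {
  "deltas": [-0.08,-0.04,0.4,0,0,0,0.4,0,0,0,0.4,0,0,0,0.4,0,0,0,0.3,0,0,0,0,0,0,0,0,0]
}}

```text
time: 27.45
eef_pos: [0.4134, 0.0631, 0.1338]
ee_rot: [[-0.894, 0.448, -0.016], [0.447, 0.894, 0.013], [0.02, 0.005, -1.0]]
wrist_force: [-0.7, -0.2, -0.2]
opening: 0.0855
finger_force: 0.0
```

```bash
python3 go.py .4155 .0635 .128 63.4
```

```text
at [0.4134 0.0631 0.1338] yawY 63.42 tilt [-0.0161  0.0135] f [-0.6675 -0.1902 -0.2083] open 0.0855 t 27.4 j [-109.8  -23.5   90.   129.2   27.9   54.8   26.3]
turn 0.003 shift x -0.042 y 0.032 z 0.145
```

Call:
{"name": "play_rows", "arguments": {
  "deltas": [0,0,-0.4,0,0,0,-0.5,0,0,0,-0.5,0,0,0,-0.5,0,0,0,-0.5,0,0,0,0,0]
}}

```text
time: 28.05
eef_pos: [0.4174, 0.0617, 0.2323]
ee_rot: [[-0.893, 0.45, -0.011], [0.45, 0.893, 0.016], [0.017, 0.009, -1.0]]
wrist_force: [0.0, 0.5, 0.5]
opening: 0.0855
finger_force: 0.0
```

```bash
python3 go.py .48 .3 .33
```

```text
at [0.4174 0.0617 0.2323] yawY 63.26 tilt [-0.0108  0.0155] f [0.0013 0.492  0.4967] open 0.0855 t 28.1 j [-91.9 -22.4  68.8 123.5  21.6  66.8  29.7]
turn 0.000 shift x 1.283 y 6.023 z -2.442
```

Call:
{"name": "play_rows", "arguments": {
  "deltas": [0.13,0.6,-0.25,0,0.13,0.6,-0.25,0,0.13,0.6,-0.25,0,0.13,0.6,-0.25,0,0.13,0.6,-0.25,0,0.13,0.6,-0.25,0,0.13,0.6,-0.25,0,0.13,0.6,-0.25,0,0.13,0.6,-0.25,0,0.13,0.6,-0.25,0]
}}

```text
time: 29.05
eef_pos: [0.4635, 0.2941, 0.3375]
ee_rot: [[-0.896, 0.444, -0.004], [0.444, 0.896, 0.02], [0.013, 0.016, -1.0]]
wrist_force: [0.1, 0.5, -0.1]
opening: 0.0855
finger_force: 0.0
```

```bash
python3 go.py .55 .45 .4
```

```text
at [0.4635 0.2941 0.3375] yawY 63.65 tilt [-0.0045  0.0201] f [ 0.0624  0.4533 -0.079 ] open 0.0855 t 29.1 j [-140.4  -23.5   89.9  101.2   23.    79.     8.9]
turn 0.000 shift x -0.207 y 4.452 z -1.562
```

Call:
{"name": "play_rows", "arguments": {
  "deltas": [-0.4,-0.82,0,0,-0.4,-0.82,0,0,-0.4,-0.82,0,0,-0.4,-0.82,0,0,-0.4,-0.82,0,0,-0.4,-0.82,0,0,-0.4,-0.82,0,0,-0.4,-0.82,0,0,-0.4,-0.82,0,0,-0.4,-0.82,0,0]
}}

```text
time: 30.05
eef_pos: [0.4605, -0.076, 0.3294]
ee_rot: [[-0.894, 0.449, -0.006], [0.449, 0.894, 0.019], [0.014, 0.015, -1.0]]
wrist_force: [0.6, 0.8, 0.0]
opening: 0.0846
finger_force: 0.0
```

```bash
python3 go.py .62 -.3 .36
```

```text
at [ 0.4605 -0.076   0.3294] yawY 63.33 tilt [-0.0056  0.0194] f [0.644  0.7853 0.0109] open 0.0846 t 30.1 j [-77.2 -22.6  68.7 111.1  20.3  78.4  49. ]
turn 0.000 shift x -6.076 y -3.214 z -0.765
```

Call:
{"name": "play_rows", "arguments": {
  "deltas": [-0.6,-0.32,-0.08,0,-0.6,-0.32,-0.08,0,-0.6,-0.32,-0.08,0,-0.6,-0.32,-0.08,0,-0.6,-0.32,-0.08,0,-0.6,-0.32,-0.08,0,-0.6,-0.32,-0.08,0,-0.6,-0.32,-0.08,0,-0.6,-0.32,-0.08,0,-0.6,-0.32,-0.08,0]
}}

```text
time: 31.05
eef_pos: [0.5249, -0.2584, 0.3907]
ee_rot: [[-0.891, 0.448, 0.073], [0.449, 0.894, -0.016], [-0.072, 0.019, -0.997]]
wrist_force: [-0.8, -0.3, -1.4]
opening: 0.0854
finger_force: 0.0
```

```bash
python3 go.py .7 -.45 .32
```

```text
at [ 0.5249 -0.2584  0.3907] yawY 63.35 tilt [ 0.0732 -0.0157] f [-0.757  -0.2657 -1.3611] open 0.0854 t 31.1 j [-83.8 -23.5  90.   94.7  24.2  81.5  67.6]
turn 0.000 shift x -6.062 y -2.318 z 1.768
```

Call:
{"name": "play_rows", "arguments": {
  "deltas": [0.4,0.35,0.19,0,0.4,0.35,0.19,0,0.4,0.35,0.19,0,0.4,0.35,0.19,0,0.4,0.35,0.19,0,0.4,0.35,0.19,0,0.4,0.35,0.19,0,0.4,0.35,0.19,0,0,0,0,0]
}}

```text
time: 31.95
eef_pos: [0.4641, -0.0982, 0.3211]
ee_rot: [[-0.893, 0.444, 0.069], [0.444, 0.896, -0.016], [-0.069, 0.017, -0.997]]
wrist_force: [0.2, -1.1, 0.1]
opening: 0.0855
finger_force: 0.0
```

```bash
python3 go.py .46 -.1 .33
```

```text
at [ 0.4641 -0.0982  0.3211] yawY 63.64 tilt [ 0.0692 -0.0155] f [ 0.2475 -1.0854  0.0841] open 0.0855 t 31.9 j [-66.3 -18.8  62.7 113.7  18.7  72.   53.9]
turn 0.000 shift x 0.072 y -0.086 z -0.222
```

Call:
{"name": "play_rows", "arguments": {
  "deltas": [0,0,0,1,0,0,0,1,0,0,0,1,0,0,0,1,0,0,0,1,0,0,0,1,0,0,0,1,0,0,0,1,0,0,0,1,0,0,0,1]
}}

```text
time: 32.95
eef_pos: [0.4664, -0.1019, 0.3234]
ee_rot: [[-0.052, 0.996, 0.074], [0.998, 0.053, -0.016], [-0.02, 0.073, -0.997]]
wrist_force: [0.4, -0.4, -0.1]
opening: 0.0854
finger_force: 0.0
```

```bash
python3 go.py .4156 -.3 .3
```

```text
at [ 0.4664 -0.1019  0.3234] yawY 3.07 tilt [ 0.0738 -0.0162] f [ 0.3792 -0.4444 -0.1326] open 0.0854 t 33.0 j [-52.8 -11.6  54.3 113.2  10.9  69.7   1. ]
turn 0.000 shift x -4.877 y -1.533 z 0.584
```

```bash
cat > go.py <<'E'
import sys
from m1 import *
from scipy.spatial.transform import Rotation as Ro
def go(x,y,z,yaw=None):
    "units: shift in the true tool frame after the turn"
    s=ctrl.observe();R=np.array(s['ee_rot']);p=np.array(s['eef_pos'])
    y0=np.rad2deg(np.arctan2(R[1,1],R[0,1]))
    if yaw is None: yaw=y0
    turn=((y0-yaw+180)%360-180);R2=R@Ro.from_euler('z',turn,degrees=True).as_matrix()
    d=R2.T@(np.array([x,y,z])-p)/.04
    print('at',p,'yawY %.2f'%y0,'tilt',R[:2,2],'f',np.array(s['wrist_force']),'open %.4f'%s['opening'],'t %.1f'%s['time'],'j',np.round(s['joints'],1))
    print('turn %.3f'%(turn/6),'shift',d)
if __name__=='__main__':
    go(*[float(a) for a in sys.argv[1:]])
E
python3 go.py .45 -.25 .3 -45
```

```text
at [ 0.4664 -0.1019  0.3234] yawY 3.07 tilt [ 0.0738 -0.0162] f [ 0.3792 -0.4444 -0.1326] open 0.0854 t 33.0 j [-52.8 -11.6  54.3 113.2  10.9  69.7   1. ]
turn 8.012 shift [-2.93    2.2928  0.6124]
```

Call:
{"name": "play_rows", "arguments": {
  "deltas": [0,0,0,1,0,0,0,1,0,0,0,1,0,0,0,1,0,0,0,1,0,0,0,1,0,0,0,1,0,0,0,1]
}}

```text
time: 33.75
eef_pos: [0.4664, -0.1019, 0.3234]
ee_rot: [[0.705, 0.705, 0.074], [0.708, -0.706, -0.016], [0.041, 0.064, -0.997]]
wrist_force: [0.4, -0.7, -0.1]
opening: 0.0854
finger_force: 0.0
```

```bash
python3 go.py .45 -.27 .2; python3 go.py .5 -.27 .15
```

```text
at [ 0.4664 -0.1019  0.3234] yawY -45.03 tilt [ 0.074  -0.0163] f [ 0.4319 -0.6576 -0.092 ] open 0.0854 t 33.8 j [-45.   -9.3  48.1 113.    8.2  69.1 -44.6]
turn 0.000 shift [-3.3906  2.4814  3.1151]
at [ 0.4664 -0.1019  0.3234] yawY -45.03 tilt [ 0.074  -0.0163] f [ 0.4319 -0.6576 -0.092 ] open 0.0854 t 33.8 j [-45.   -9.3  48.1 113.    8.2  69.1 -44.6]
turn 0.000 shift [-2.5602  3.2832  4.454 ]
```

Call:
{"name": "play_rows", "arguments": {
  "deltas": [-0.26,0.33,0.4,0,-0.26,0.33,0.4,0,-0.26,0.33,0.4,0,-0.26,0.33,0.4,0,-0.26,0.33,0.4,0,-0.26,0.33,0.4,0,-0.26,0.33,0.4,0,-0.26,0.33,0.4,0,-0.26,0.33,0.4,0,-0.26,0.33,0.4,0]
}}

```text
time: 34.75
eef_pos: [0.4989, -0.2717, 0.1675]
ee_rot: [[0.7, 0.71, 0.073], [0.713, -0.701, -0.018], [0.039, 0.065, -0.997]]
wrist_force: [-0.3, 0.6, 0.8]
opening: 0.0855
finger_force: 0.0
```

```bash
python3 go.py .63 -.3 .15 83
```

```text
at [ 0.4989 -0.2717  0.1675] yawY -44.65 tilt [ 0.0735 -0.0183] f [-0.2987  0.5954  0.7782] open 0.0855 t 34.8 j [-20.7  22.6  54.8 111.9 -24.8  53.    1.5]
turn -21.274 shift [-3.2955 -0.301   0.6898]
```

Call:
{"name": "play_rows", "arguments": {
  "deltas": [0.26,0.4,0.1,0,0.26,0.4,0.1,0,0.26,0.4,0.1,0,0.26,0.4,0.1,0,0.26,0.4,0.1,0,0.26,0.4,0.1,0,0.26,0.4,0.1,0]
}}

```text
time: 35.45
eef_pos: [0.6321, -0.2981, 0.1499]
ee_rot: [[0.7, 0.711, 0.073], [0.713, -0.701, -0.018], [0.038, 0.065, -0.997]]
wrist_force: [0.6, 0.1, -0.5]
opening: 0.0853
finger_force: 0.0
```

Call:
{"name": "play_rows", "arguments": {
  "deltas": [0,0,0,-1,0,0,0,-1,0,0,0,-1,0,0,0,-1,0,0,0,-1,0,0,0,-1,0,0,0,-1,0,0,0,-1,0,0,0,-1,0,0,0,-1]
}}

```text
time: 36.45
eef_pos: [0.6313, -0.2983, 0.15]
ee_rot: [[-0.269, 0.96, 0.073], [0.962, 0.271, -0.018], [-0.037, 0.066, -0.997]]
wrist_force: [0.3, -0.0, -0.6]
opening: 0.0854
finger_force: 0.0
```

Call:
{"name": "play_rows", "arguments": {
  "deltas": [0,0,0,-1,0,0,0,-1,0,0,0,-1,0,0,0,-1,0,0,0,-1,0,0,0,-1,0,0,0,-1,0,0,0,-1,0,0,0,-1,0,0,0,-1]
}}

```text
time: 37.45
eef_pos: [0.6311, -0.2985, 0.1498]
ee_rot: [[-0.966, 0.248, 0.073], [0.247, 0.969, -0.018], [-0.075, 0.001, -0.997]]
wrist_force: [0.7, 0.8, 0.6]
opening: 0.0853
finger_force: 0.0
```

```bash
python3 go.py .45 -.063 .21 85
```

```text
at [ 0.6311 -0.2985  0.1498] yawY 75.65 tilt [ 0.0731 -0.0181] f [0.6551 0.819  0.5881] open 0.0853 t 37.5 j [  6.4  30.6  21.2  92.9 -14.   54.7 107.9]
turn -1.558 shift [ 4.895   5.4499 -1.9384]
```

Call:
{"name": "play_rows", "arguments": {
  "deltas": [0,0,-0.6,-0.8,0,0,-0.6,-0.75,0.6,0.68,-0.1,0,0.6,0.68,-0.1,0,0.6,0.68,-0.1,0,0.6,0.68,-0.1,0,0.6,0.68,-0.1,0,0.6,0.68,-0.1,0,0.6,0.68,-0.1,0,0.6,0.68,0,0]
}}

```text
time: 38.45
eef_pos: [0.4554, -0.0614, 0.2103]
ee_rot: [[-0.993, 0.094, 0.076], [0.093, 0.996, -0.016], [-0.077, -0.009, -0.997]]
wrist_force: [0.2, 0.3, 0.1]
opening: 0.0854
finger_force: 0.0
```

Call:
{"name": "play_rows", "arguments": {
  "deltas": [0,0,0,0,0,0,0,0]
}}

```text
time: 38.65
eef_pos: [0.4555, -0.0614, 0.2097]
ee_rot: [[-0.993, 0.092, 0.075], [0.091, 0.996, -0.016], [-0.076, -0.009, -0.997]]
wrist_force: [1.3, -0.4, 0.3]
opening: 0.0853
finger_force: 0.0
```

```bash
python3 go.py .45 -.063 .131 85; python3 - <<'E'
from m1 import *
fs=grab('side');f=grab('top');h=cv2.cvtColor(fs['image'],cv2.COLOR_BGR2HSV)
b=fs['image'][150:280,270:400];cv2.imwrite('pics/v9.png',cv2.resize(b,None,fx=4.5,fy=4.5,interpolation=2))
E
```

```text
at [ 0.4555 -0.0614  0.2097] yawY 84.74 tilt [ 0.0746 -0.016 ] f [ 1.3395 -0.4242  0.3493] open 0.0853 t 38.6 j [-12.4  -0.2  14.5 122.1   1.   53.8  86.3]
turn -0.043 shift [ 0.2819 -0.0324  1.9516]
```

View pics/v9.png

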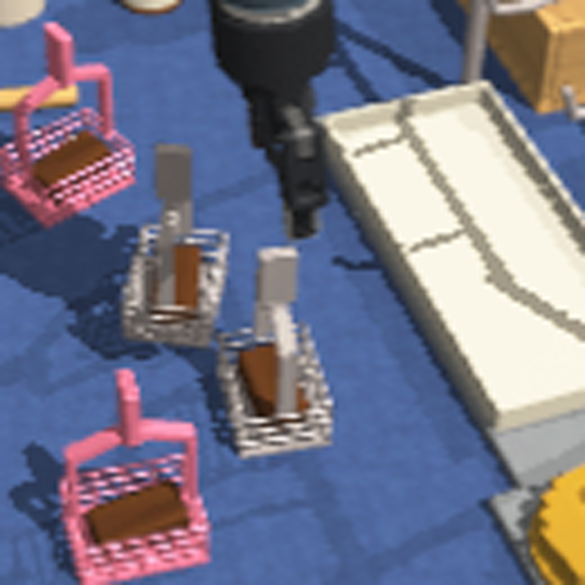

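Call:
{"name": "play_rows", "arguments": {
  "deltas": [0.05,0,0.3,0,0.05,0,0.4,0,0.05,0,0.4,0,0.05,0,0.4,0,0.05,0,0.2,0,0,0,0.2,0,0,0,0,0,0,0,0,0]
}}

```text
time: 39.55
eef_pos: [0.4509, -0.0611, 0.1326]
ee_rot: [[-0.993, 0.092, 0.073], [0.092, 0.996, -0.016], [-0.074, -0.009, -0.997]]
wrist_force: [-0.2, 0.2, -0.3]
opening: 0.0852
finger_force: 0.0
```

```bash
python3 go.py .45 -.063 .131 85
```

```text
at [ 0.4509 -0.0611  0.1326] yawY 84.70 tilt [ 0.0733 -0.0156] f [-0.1914  0.1674 -0.2823] open 0.0852 t 39.5 j [-11.9   6.2  14.6 126.5  -1.2  43.2  88.1]
turn -0.050 shift [ 0.0205 -0.0484  0.0399]
```

Call:
{"name": "play_rows", "arguments": {
  "deltas": [0,0,0,0,0,0,0,0,0,0,0,0,0,0,0,0,0,0,0,0,0,0,0,0,0,0,0,0,0,0,0,0],
  "hand": 0
}}

```text
time: 40.35
eef_pos: [0.4507, -0.0607, 0.1327]
ee_rot: [[-0.993, 0.092, 0.073], [0.091, 0.996, -0.015], [-0.075, -0.008, -0.997]]
wrist_force: [0.1, 0.5, 3.1]
opening: 0.009
finger_force: 58.8
```

Call:
{"name": "play_rows", "arguments": {
  "deltas": [0,0,-0.3,0,0,0,-0.5,0,0,0,-1,0,0,0,-1,0,0,0,-1,0,0,0,-1,0,0,0,0,0]
}}

```text
time: 41.05
eef_pos: [0.4396, -0.0583, 0.3306]
ee_rot: [[-0.992, 0.092, 0.086], [0.092, 0.996, -0.015], [-0.087, -0.007, -0.996]]
wrist_force: [0.8, -1.6, -2.0]
opening: 0.0094
finger_force: 58.8
```

```bash
python3 go.py .56 -.09 .33 91.1;python3 go.py .56 -.09 .33
```

```text
at [ 0.4396 -0.0583  0.3306] yawY 84.69 tilt [ 0.0856 -0.0149] f [ 0.8418 -1.6309 -1.9962] open 0.0094 t 41.0 j [-13.1  -9.5  13.2 115.3   3.2  69.1  83.8]
turn -1.068 shift [-2.9824 -0.8477  0.2852]
at [ 0.4396 -0.0583  0.3306] yawY 84.69 tilt [ 0.0856 -0.0149] f [ 0.8418 -1.6309 -1.9962] open 0.0094 t 41.0 j [-13.1  -9.5  13.2 115.3   3.2  69.1  83.8]
turn 0.000 shift [-3.0583 -0.5096  0.2852]
```

Call:
{"name": "play_rows", "arguments": {
  "deltas": [0,0,0,-0.55,0,0,0,-0.52,-0.55,-0.14,0.05,0,-0.55,-0.14,0.05,0,-0.55,-0.14,0.05,0,-0.55,-0.14,0.05,0,-0.55,-0.14,0.05,0,-0.55,-0.14,0.05,0,0,0,0,0,0,0,0,0]
}}

```text
time: 42.05
eef_pos: [0.5683, -0.0891, 0.3202]
ee_rot: [[-0.997, -0.019, 0.068], [-0.02, 1.0, -0.016], [-0.068, -0.017, -0.998]]
wrist_force: [-0.9, -0.7, -3.0]
opening: 0.0096
finger_force: 58.7
```

```bash
python3 go.py .585 -.0915 .327 91.1; python3 - <<'E'
from m1 import *
fs=grab('side');ft=grab('top');b=fs['image'][110:290,340:460];a=ft['image'][70:190,270:390]
cv2.imwrite('pics/v10.png',np.hstack([cv2.resize(b,(392,588),interpolation=2),cv2.copyMakeBorder(cv2.resize(a,(408,408),interpolation=2),0,180,0,0,0)]))
E
```

```text
at [ 0.5683 -0.0891  0.3202] yawY 91.10 tilt [ 0.0683 -0.0158] f [-0.8889 -0.7121 -3.0109] open 0.0096 t 42.0 j [-11.8   7.8  17.9 100.2  -2.   68.4  97.8]
turn 0.000 shift [-0.4266 -0.0719 -0.1406]
```

View pics/v10.png

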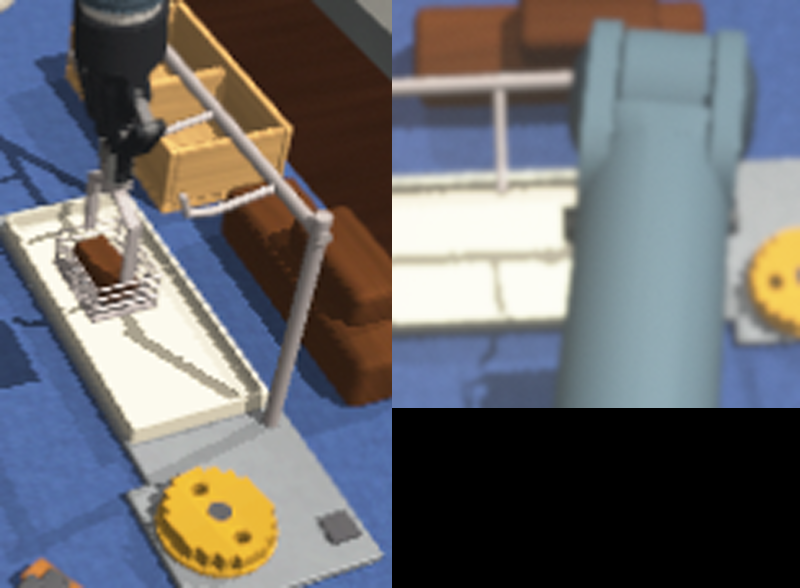

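```bash
python3 - <<'E'
from m1 import *
fs=grab('side');s=ctrl.observe();p=np.array(s['eef_pos'])
c=lambda X:(proj(fs,X)-[340,110]+.5)*3.267
o=p-[0,0,.1327]
for n,d in(('peak',(0,0,.11)),('near corner',(0,-.04,.098)),('far corner',(0,.04,.098)),('rim x+ near',(.033,-.044,.038)),('rim x- near',(-.033,-.044,.038)),('bot x+ near',(.033,-.044,0)),('bot x- near',(-.033,-.044,0))):print(n,c(o+d))
for X in((.6385,-.0935,.28),(.6385,-.0935,.25),(.6745,-.0925,.25)):print('hook',c(X))
print(onz(fs,395.5,169.5,.28))
g=fs['image'][165:185,385:432].astype(int).sum(2)//3
for r in g:print(' '.join('%3d'%v for v in r))
E
```

```text
peak [113.8413 189.0327]
near corner [131.6492 228.1865]
far corner [ 94.3625 172.5973]
rim x+ near [160.6705 274.8912]
rim x- near [ 92.1647 290.9054]
bot x+ near [155.823  305.8444]
bot x- near [ 88.6815 321.9517]
hook [186.5424 193.1434]
hook [182.3272 219.0037]
hook [217.5204 210.3709]
[ 0.6337 -0.0962  0.28  ]
 81  77  75  73  74  81 122 132 124 131 137 138 140 141 142 142 141 140 139 140 141 141 141 141 142 143 145 146 144 143 141 138 138 138 120  96  69  94 126 158 188 193 131  84  81  97 119
 83  79  76  74  73  84 125 127 128 141 143 143 141 140 140 141 140 141 141 142 143 144 144 145 144 143 139 137 137 121 104 105  94  86  84  82  75 114 166 132 163 193 194 131  79  80 103
 78  76  76  76  74  89 126 120 127 140 140 140 141 141 140 141 142 143 145 144 144 142 142 142 141 139 109  90  81  77  74  76  72  73 105 208 191 216 222 101 136 168 196 194 124  79  86
 76  84  81  77  75  95 126 119 130 141 131 137 143 144 145 145 145 144 142 141 141 140 140 155 136  86  67  69  69  70  70  83 117 191 218 235 212 195 188  84 108 141 173 198 192 102  78
 73  84  86  81  75 104 131 121
[... 2276 characters left out ...]
 120 120 120  90  69  68  67  67  68  55  38  30  29  30  31  31  30  30  30  31  31  36  51  57  63  47  48  48  42  42  38  30  30  32
106 111 218 220 138 119 121 120 119 119 119 122 123 120 120 120  90  69  67  60  56  55  55  46  34  30  30  30  29  30  30  30  30  33  39  48  52  42  39  40  42  42  42  38  30  28  30
110 106 167 218 185 122 122 121 119 118 117 119 123 122 120 119 117  82  57  54  54  55  56  55  39  30  29  31  30  30  29  29  30  30  32  34  48  36  35  40  40  42  42  36  30  30  31
119 110 111 167 198 162 123 121 120 119 117 117 119 120 113 108 108 105  76  56  56  55  54  55  45  34  31  30  30  31  31  30  29  30  30  35  43  42  35  36  41  41  41  35  30  30  30
```

```bash
python3 go.py .671 -.0935 .3215 91.1
```

```text
at [ 0.5683 -0.0888  0.3214] yawY 91.13 tilt [ 0.0709 -0.015 ] f [-0.4543 -0.306  -1.9827] open 0.0093 t 42.2 j [-11.8   7.6  17.9 100.2  -2.   68.4  97.8]
turn 0.004 shift [-2.5589 -0.1669  0.1806]
```

Call:
{"name": "play_rows", "arguments": {
  "deltas": [-0.25,-0.1,0.02,0,-0.25,-0.05,0.02,0,-0.25,0,0.02,0,-0.25,0,0.02,0,-0.25,0,0.02,0,-0.25,0,0.02,0,-0.25,0,0.02,0,-0.25,0,0.02,0,-0.25,0,0.02,0,-0.25,0,0,0]
}}

```text
time: 43.2
eef_pos: [0.6707, -0.0929, 0.3221]
ee_rot: [[-0.997, -0.02, 0.072], [-0.021, 1.0, -0.015], [-0.072, -0.017, -0.997]]
wrist_force: [-0.1, -0.1, -2.9]
opening: 0.0092
finger_force: 58.7
```

Call:
{"name": "play_rows", "arguments": {
  "deltas": [0,0,0,0,0,0,0,0]
}}

```text
time: 43.4
eef_pos: [0.6699, -0.0931, 0.3221]
ee_rot: [[-0.997, -0.02, 0.072], [-0.021, 1.0, -0.016], [-0.072, -0.017, -0.997]]
wrist_force: [0.1, -0.7, -1.6]
opening: 0.0092
finger_force: 58.7
```

```bash
python3 go.py .671 -.0935 .2797 91.1
```

```text
at [ 0.6699 -0.0931  0.3221] yawY 91.12 tilt [ 0.0722 -0.0155] f [ 0.0977 -0.6919 -1.5617] open 0.0092 t 43.4 j [ -9.9  19.6  18.3  86.2  -6.   71.1 100. ]
turn 0.003 shift [0.0498 0.0062 1.0596]
```

Call:
{"name": "play_rows", "arguments": {
  "deltas": [0,0,0.2,0,0.02,0,0.2,0,0.02,0,0.2,0,0.02,0,0.2,0,0,0,0.1,0,0,0,0.05,0,0,0,0,0]
}}

```text
time: 44.1
eef_pos: [0.6702, -0.0936, 0.2839]
ee_rot: [[-0.997, -0.02, 0.072], [-0.021, 1.0, -0.015], [-0.072, -0.017, -0.997]]
wrist_force: [-0.6, 0.1, -3.2]
opening: 0.0093
finger_force: 58.6
```

```bash
python3 go.py .671 -.0935 .2797 91.1; python3 mm.py
```

```text
at [ 0.6702 -0.0936  0.2839] yawY 91.12 tilt [ 0.0724 -0.0153] f [-0.6317  0.1085 -3.199 ] open 0.0093 t 44.1 j [ -9.7  20.9  18.   88.9  -6.5  67.  100.4]
turn 0.004 shift [-0.0125  0.0038  0.1051]
[ 0.04   0.107 -0.024] [-0.6  0.1 -3.2] yawY 91.12 [ 0.6702 -0.0936  0.2839]
```

Call:
{"name": "play_rows", "arguments": {
  "deltas": [0,0,0.06,0,0,0,0.06,0,0,0,0.04,0,0,0,0,0]
}}

```text
time: 44.5
eef_pos: [0.6713, -0.0938, 0.2805]
ee_rot: [[-0.997, -0.019, 0.075], [-0.021, 1.0, -0.015], [-0.075, -0.016, -0.997]]
wrist_force: [-3.0, 1.1, 4.4]
opening: 0.0096
finger_force: 60.0
```

```bash
python3 mm.py; python3 - <<'E'
from m1 import *
fs=grab('side');s=ctrl.observe();p=np.array(s['eef_pos']);o=p-[0,0,.1327]
for n,d in(('rim x+ near',(.033,-.044,.038)),('bot x+ near',(.033,-.044,0)),('bot x- near',(-.033,-.044,0)),('near corner',(0,-.04,.098))):print(n,proj(fs,o+d))
E
```

```text
[0.084 0.661 0.057] [-3.   1.1  4.4] yawY 91.11 [ 0.6713 -0.0938  0.2805]
rim x+ near [418.7434 197.4518]
bot x+ near [416.7219 206.4688]
bot x- near [397.4498 211.251 ]
near corner [411.4124 183.9064]
```

Call:
{"name": "play_rows", "arguments": {
  "deltas": [0,0,-0.12,0,0.07,0,0,0,0,0,0.06,0,0,0,0.06,0,0,0,0.02,0,0,0,0,0]
}}

```text
time: 45.15
eef_pos: [0.6679, -0.0939, 0.2801]
ee_rot: [[-0.997, -0.019, 0.074], [-0.02, 1.0, -0.015], [-0.073, -0.016, -0.997]]
wrist_force: [-4.3, -0.2, 10.2]
opening: 0.0089
finger_force: 60.8
```

```bash
python3 mm.py
```

```text
[0.211 1.357 0.019] [-4.3 -0.2 10.2] yawY 91.11 [ 0.6679 -0.0939  0.2801]
```

Call:
{"name": "play_rows", "arguments": {
  "deltas": [-0.03,0,-0.08,0,0,0,0,0]
}}

```text
time: 45.35
eef_pos: [0.6694, -0.0938, 0.2804]
ee_rot: [[-0.997, -0.02, 0.074], [-0.021, 1.0, -0.016], [-0.074, -0.017, -0.997]]
wrist_force: [-0.5, -0.8, 1.6]
opening: 0.0089
finger_force: 59.3
```

Call:
{"name": "play_rows", "arguments": {
  "deltas": [0,0,0,0,0,0,0,0,0,0,0,0,0,0,0,0,0,0,0,0,0,0,0,0],
  "hand": 1
}}

```text
time: 45.95
eef_pos: [0.669, -0.0938, 0.2801]
ee_rot: [[-0.997, -0.019, 0.073], [-0.021, 1.0, -0.015], [-0.073, -0.017, -0.997]]
wrist_force: [-0.5, -0.0, -0.8]
opening: 0.0857
finger_force: 0.0
```

```bash
python3 go.py .66 -.0935 .40 91.1; python3 - <<'E'
from m1 import *
f=grab('side')
def rows(f,x0,y0,x1,y1):
    h=cv2.cvtColor(f['image'],cv2.COLOR_BGR2HSV)[y0:y1,x0:x1]
    # brown timber in basket
    m=cv2.inRange(h,(4,90,30),(18,255,200));n,l,s,c=cv2.connectedComponentsWithStats(m)
    return [(s[i,4],c[i]+[x0,y0]) for i in range(1,n) if s[i,4]>25]
print(rows(f,380,160,440,225)); print(rows(f,285,170,350,250))
E
```

```text
at [ 0.669  -0.0938  0.2801] yawY 91.12 tilt [ 0.0729 -0.0154] f [-0.5464 -0.0158 -0.7713] open 0.0857 t 46.0 j [ -9.7  20.9  17.9  89.4  -6.5  66.5 100.4]
turn 0.003 shift [ 0.0069 -0.0394 -3.0069]
[(np.int32(218), array([391.5917, 164.8578])), (np.int32(71), array([435.7606, 163.7324])), (np.int32(491), array([423.5825, 185.9817])), (np.int32(154), array([400.461 , 192.7922])), (np.int32(156), array([436.8462, 207.7115]))]
[(np.int32(57), array([288.1754, 183.5088])), (np.int32(81), array([310.7901, 212.321 ]))]
```

Call:
{"name": "play_rows", "arguments": {
  "deltas": [0,0,-0.4,0,0,0,-0.6,0,0,0,-0.8,0,0,0,-0.8,0,0,0,-0.4,0,0.8,0,0,0.8,0.8,0.1,0,0.8,0.8,0.2,0,0.8,0.8,0.3,0.1,0.8,0,0,0,0.6]
}}

```text
time: 47.0
eef_pos: [0.5342, -0.0521, 0.3848]
ee_rot: [[-0.927, 0.368, 0.068], [0.368, 0.93, -0.012], [-0.068, 0.014, -0.998]]
wrist_force: [0.9, 0.4, -0.6]
opening: 0.0853
finger_force: 0.0
```

```bash
python3 go.py .416 .0635 .22 63.4; python3 - <<'E'
from m1 import *
f=grab('side')
def rows(im,x0,y0,x1,y1):
    h=cv2.cvtColor(im,cv2.COLOR_BGR2HSV)[y0:y1,x0:x1]
    m=cv2.inRange(h,(4,90,30),(18,255,200));n,l,s,c=cv2.connectedComponentsWithStats(m)
    return [(s[i,4],c[i]+[x0,y0]) for i in range(1,n) if s[i,4]>25]
print(rows(f['image'],285,170,350,250),rows(cv2.imread('pics/side0.png'),285,170,350,250))
print(rows(f['image'],380,160,440,225))
h=cv2.cvtColor(f['image'],cv2.COLOR_BGR2HSV)[155:215,385:430]
m=(h[...,1]<45)&(h[...,2]>110)
print('\n'.join(''.join('#' if v else '.' for v in r) for r in m))
E
```

```text
at [ 0.5342 -0.0521  0.3848] yawY 68.43 tilt [ 0.0683 -0.0123] f [ 0.9428  0.361  -0.5704] open 0.0853 t 47.0 j [-16.8   1.1  18.   99.5   0.3  75.6  69.5]
turn 0.839 shift [4.2033 1.1812 3.8739]
[(np.int32(58), array([288.2414, 183.5345])), (np.int32(81), array([310.7901, 212.321 ]))] [(np.int32(59), array([288.2542, 183.4576])), (np.int32(81), array([310.7901, 212.321 ])), (np.int32(108), array([327.5926, 233.6481]))]
[(np.int32(220), array([391.5682, 164.9591])), (np.int32(68), array([415.4853, 164.6029])), (np.int32(71), array([435.7606, 163.7324])), (np.int32(518), array([423.1622, 185.3649])), (np.int32(155), array([400.2645, 192.4839])), (np.int32(156), array([436.8462, 207.7115]))]
..............................####...........
..............................####...........
...............................####..........
................................####.........
........................###......####.....#..
.....................######.......####.......
....................#######........####......
....................#######.........####.....
....................#######......
[... 1658 characters left out ...]
..........
#######.##.###.......####.....####...........
#############.#...###.....#######............
###########.#####......#######..#............
#############.......#############............
###################....######.##.............
###############......#####..####.............
#############.....####..########.............
###########..###############.................
##############..#########....................
#######################......................
####################..##.....................
####################..###....................
#####################..##....................
#####################...##..................#
######################..###.................#
```

Call:
{"name": "play_rows", "arguments": {
  "deltas": [0,0,0,0.84,0.47,0.13,0.43,0,0.47,0.13,0.43,0,0.47,0.13,0.43,0,0.47,0.13,0.43,0,0.47,0.13,0.43,0,0.47,0.13,0.43,0,0.47,0.13,0.43,0,0.47,0.13,0.43,0,0.44,0.13,0.43,0]
}}

```text
time: 48.05
eef_pos: [0.421, 0.06, 0.2205]
ee_rot: [[-0.891, 0.448, 0.074], [0.448, 0.894, -0.015], [-0.073, 0.02, -0.997]]
wrist_force: [0.6, 0.6, 0.8]
opening: 0.0854
finger_force: 0.0
```

Call:
{"name": "play_rows", "arguments": {
  "deltas": [0,0,0,0,0,0,0,0]
}}

```text
time: 48.25
eef_pos: [0.4218, 0.0594, 0.2213]
ee_rot: [[-0.891, 0.448, 0.074], [0.448, 0.894, -0.016], [-0.073, 0.019, -0.997]]
wrist_force: [-0.3, -0.1, 1.1]
opening: 0.085
finger_force: 0.0
```

```bash
python3 go.py .416 .0635 .131 63.4
```

```text
at [0.4218 0.0594 0.2213] yawY 63.39 tilt [ 0.0738 -0.0157] f [-0.3043 -0.1127  1.1304] open 0.0850 t 48.2 j [-24.   -4.7   8.6 124.8   3.3  56.1  46.2]
turn -0.002 shift [ 0.3392 -0.015   2.2383]
```

Call:
{"name": "play_rows", "arguments": {
  "deltas": [0.1,0,0.4,0,0.08,0,0.4,0,0.06,0,0.4,0,0.05,0,0.4,0,0.05,0,0.4,0,0,0,0.22,0,0,0,0,0,0,0,0,0]
}}

```text
time: 49.05
eef_pos: [0.4167, 0.0643, 0.1321]
ee_rot: [[-0.89, 0.449, 0.075], [0.449, 0.893, -0.015], [-0.074, 0.02, -0.997]]
wrist_force: [-0.3, 0.5, 0.3]
opening: 0.0851
finger_force: 0.0
```

```bash
python3 go.py .416 .0635 .131 63.4
```

```text
at [0.4167 0.0643 0.1321] yawY 63.31 tilt [ 0.0747 -0.0151] f [-0.312   0.4969  0.2619] open 0.0851 t 49.0 j [-24.2   2.7   8.5 130.2   2.3  43.3  45.9]
turn -0.015 shift [ 0.0085 -0.0263  0.0271]
```

Call:
{"name": "play_rows", "arguments": {
  "deltas": [0,0,0,0,0,0,0,0,0,0,0,0,0,0,0,0,0,0,0,0,0,0,0,0,0,0,0,0,0,0,0,0],
  "hand": 0
}}

```text
time: 49.85
eef_pos: [0.4153, 0.064, 0.1316]
ee_rot: [[-0.891, 0.448, 0.072], [0.448, 0.894, -0.016], [-0.072, 0.018, -0.997]]
wrist_force: [-1.7, -1.3, 6.0]
opening: 0.0089
finger_force: 58.5
```

```bash
python3 go.py .416 .0635 .131 63.4
```

```text
at [0.4153 0.064  0.1316] yawY 63.36 tilt [ 0.0723 -0.0163] f [-1.6833 -1.2909  5.957 ] open 0.0089 t 49.9 j [-24.2   2.7   8.5 130.3   2.4  43.3  45.9]
turn -0.007 shift [-0.0215 -0.0041  0.0156]
```

Call:
{"name": "play_rows", "arguments": {
  "deltas": [0,0,-0.3,0,0,0,-0.5,0,0,0,-1,0,0,0,-1,0,0,0,-1,0,0,0,-1,-0.92,0,0,0,-0.92,0,0,0,-0.92,0,0,0,-0.92,0,0,0,-0.92]
}}

```text
time: 50.85
eef_pos: [0.4006, 0.0675, 0.3216]
ee_rot: [[-0.997, -0.019, 0.071], [-0.021, 1.0, -0.015], [-0.071, -0.017, -0.997]]
wrist_force: [-1.3, 0.6, -3.0]
opening: 0.0095
finger_force: 58.7
```

```bash
python3 go.py .57 .1465 .324 91.1
```

```text
at [0.4006 0.0675 0.3216] yawY 91.11 tilt [ 0.0713 -0.0152] f [-1.2701  0.6366 -2.9543] open 0.0095 t 50.9 j [-28.3 -12.9   9.7 119.1   4.6  70.1  70.9]
turn 0.002 shift [-4.2689  1.8912  0.2115]
```

Call:
{"name": "play_rows", "arguments": {
  "deltas": [-0.53,0.23,0.03,0,-0.53,0.23,0.03,0,-0.53,0.23,0.03,0,-0.53,0.23,0.03,0,-0.53,0.23,0.03,0,-0.53,0.24,0.03,0,-0.53,0.24,0.03,0,-0.53,0.24,0,0,0,0,0,0,0,0,0,0]
}}

```text
time: 51.85
eef_pos: [0.5692, 0.145, 0.3237]
ee_rot: [[-0.997, -0.016, 0.07], [-0.017, 1.0, -0.016], [-0.07, -0.017, -0.997]]
wrist_force: [0.0, -0.7, -2.3]
opening: 0.0095
finger_force: 58.5
```

```bash
python3 go.py .666 .1465 .324 91.1; python3 - <<'E'
from m1 import *
f=grab('side');s=ctrl.observe();p=np.array(s['eef_pos']);o=p-[0,0,.1316]
h=cv2.cvtColor(f['image'],cv2.COLOR_BGR2HSV)[110:190,330:400]
m=(h[...,1]<45)&(h[...,2]>110)
print('\n'.join('%3d '%(110+i)+''.join('#' if v else '.' for v in r) for i,r in enumerate(m)))
for n,X in(('seat0',(.668,.1465,.25)),('tip0',(.632,.1458,.28)),('peak',o+[0,0,.11]),('cor-',o+[0,-.04,.098]),('cor+',o+[0,.04,.098]),('b',o+[.033,-.044,0]),('b-',o+[-.033,-.044,0])):print(n,proj(f,X)-[330,0])
E
```

```text
at [0.5692 0.145  0.3237] yawY 90.90 tilt [ 0.0699 -0.0164] f [ 0.0039 -0.6614 -2.3437] open 0.0095 t 51.9 j [-29.4   9.3  11.1  97.8   0.4  69.6  72.3]
turn -0.033 shift [-2.4156 -0.01    0.1621]
110 ###########......................................####.................
111 ###########.......................................###..#..............
112 ###########.......................................###.................
113 ###########.................................#.....###.................
114 ##########............................##..........###.................
115 ########........................##.................###................
116 #######.............................................###...............
117 ######..............................................####..............
118 ####...........................#.....................####.............
119 ####...........................#...................#..####............
120 ####...............#...............................#...###............
121 #####.............##..............................#.....###...........
122
[... 4565 characters left out ...]
......
183 ...............########################################..###.#.....###
184 ................########################################..##.....####.
185 ................########################################...###.#......
186 .................########################################.####........
187 ..................#######################################..####.......
188 ..................########################################.###........
189 ...................######################################...##........
seat0 [ 41.6521 130.7829]
tip0 [ 32.4693 125.1698]
peak [ 14.9689 122.8347]
cor- [ 19.354 132.688]
cor+ [ 10.4442 119.5538]
b [ 27.5297 156.1121]
b- [  8.9465 159.9145]
```

Call:
{"name": "play_rows", "arguments": {
  "deltas": [-0.24,0,0.02,0,-0.24,0,0.02,0,-0.24,0,0.02,0,-0.24,0,0.02,0,-0.24,0,0.02,0,-0.24,0,0.02,0,-0.24,0,0.02,0,-0.24,0,0.02,0,-0.24,0,0.02,0,-0.24,0,0.02,0]
}}

```text
time: 52.9
eef_pos: [0.667, 0.1464, 0.3242]
ee_rot: [[-0.997, -0.015, 0.073], [-0.017, 1.0, -0.015], [-0.073, -0.017, -0.997]]
wrist_force: [1.1, -0.5, -2.8]
opening: 0.0088
finger_force: 58.6
```

Call:
{"name": "play_rows", "arguments": {
  "deltas": [0,0,0,0,0,0,0,0]
}}

```text
time: 53.1
eef_pos: [0.6662, 0.1463, 0.3241]
ee_rot: [[-0.997, -0.015, 0.072], [-0.016, 1.0, -0.016], [-0.072, -0.017, -0.997]]
wrist_force: [0.1, -0.4, -2.1]
opening: 0.0093
finger_force: 58.6
```

```bash
python3 go.py .667 .1465 .2835 91.1; python3 mm.py
```

```text
at [0.6662 0.1463 0.3241] yawY 90.87 tilt [ 0.0721 -0.0156] f [ 0.0529 -0.3748 -2.0718] open 0.0093 t 53.1 j [-26.3  20.1  12.4  84.6  -2.4  72.   76.9]
turn -0.039 shift [0.0531 0.0217 1.0136]
[ 0.005  0.167 -0.022] [ 0.1 -0.4 -2.1] yawY 90.87 [0.6662 0.1463 0.3241]
```

Call:
{"name": "play_rows", "arguments": {
  "deltas": [0.02,0,0.2,0,0.02,0,0.2,0,0.02,0,0.2,0,0.01,0,0.2,0,0,0,0.15,0,0,0,0.05,0,0,0,0.04,0,0,0,0.04,0,0,0,0,0,0,0,0,0]
}}

```text
time: 54.1
eef_pos: [0.6668, 0.1457, 0.2814]
ee_rot: [[-0.997, -0.015, 0.073], [-0.017, 1.0, -0.015], [-0.073, -0.016, -0.997]]
wrist_force: [-0.3, 0.2, -2.0]
opening: 0.0093
finger_force: 58.6
```

```bash
python3 mm.py
```

```text
[0.    0.047 0.075] [-0.3  0.2 -2. ] yawY 90.88 [0.6668 0.1457 0.2814]
```

Call:
{"name": "play_rows", "arguments": {
  "deltas": [0,0,0.04,0,0,0,0.04,0,0,0,0,0,0,0,0,0]
}}

```text
time: 54.5
eef_pos: [0.6673, 0.1457, 0.2794]
ee_rot: [[-0.997, -0.015, 0.075], [-0.016, 1.0, -0.015], [-0.074, -0.016, -0.997]]
wrist_force: [-2.4, 0.8, 4.6]
opening: 0.0092
finger_force: 59.5
```

```bash
python3 mm.py
```

```text
[-0.1    0.458  0.027] [-2.4  0.8  4.6] yawY 90.88 [0.6673 0.1457 0.2794]
```

Seated at the expected height. I'll ease off, release and withdraw upward.

Call:
{"name": "play_rows", "arguments": {
  "deltas": [0,0,-0.05,0,0,0,0,0]
}}

```text
time: 54.7
eef_pos: [0.6668, 0.1457, 0.2796]
ee_rot: [[-0.997, -0.015, 0.073], [-0.017, 1.0, -0.015], [-0.073, -0.017, -0.997]]
wrist_force: [0.4, 0.1, -0.5]
opening: 0.0094
finger_force: 58.8
```

Call:
{"name": "play_rows", "arguments": {
  "deltas": [0,0,0,0,0,0,0,0,0,0,0,0,0,0,0,0,0,0,0,0,0,0,0,0],
  "hand": 1
}}

```text
time: 55.3
eef_pos: [0.6667, 0.1457, 0.2798]
ee_rot: [[-0.997, -0.015, 0.073], [-0.017, 1.0, -0.015], [-0.073, -0.017, -0.997]]
wrist_force: [-0.5, 0.9, 0.8]
opening: 0.0854
finger_force: 0.0
```

Call:
{"name": "play_rows", "arguments": {
  "deltas": [0,0,-0.4,0,0,0,-0.6,0,0,0,-0.8,0,0,0,-0.8,0,0,0,-0.4,0,0.8,0,0,0,0.8,0,0,0,0.8,0,0,0,0.8,0,0,0,0,0,0,0]
}}

```text
time: 56.3
eef_pos: [0.5262, 0.1457, 0.3898]
ee_rot: [[-0.997, -0.018, 0.07], [-0.019, 1.0, -0.015], [-0.069, -0.016, -0.997]]
wrist_force: [1.0, 0.8, -0.2]
opening: 0.0855
finger_force: 0.0
```

Call:
{"name": "play_rows", "arguments": {
  "deltas": [0,0,0,0,0,0,0,0,0,0,0,0,0,0,0,0,0,0,0,0,0,0,0,0,0,0,0,0,0,0,0,0,0,0,0,0,0,0,0,0]
}}

```text
time: 57.3
eef_pos: [0.5302, 0.1454, 0.3903]
ee_rot: [[-0.997, -0.015, 0.073], [-0.017, 1.0, -0.015], [-0.073, -0.016, -0.997]]
wrist_force: [0.2, 0.6, -0.6]
opening: 0.0853
finger_force: 0.0
```

```bash
python3 mm.py; python3 - <<'E'
from m1 import *
f=grab('side');ft=grab('top')
def rows(im,x0,y0,x1,y1):
    h=cv2.cvtColor(im,cv2.COLOR_BGR2HSV)[y0:y1,x0:x1]
    m=cv2.inRange(h,(4,90,30),(18,255,200));n,l,s,c=cv2.connectedComponentsWithStats(m)
    return [(int(s[i,4]),np.round(c[i]+[x0,y0],1)) for i in range(1,n) if s[i,4]>25]
print('hung',rows(f['image'],380,160,415,225),rows(f['image'],345,125,395,170));print('table',rows(f['image'],298,170,350,250))
h=cv2.cvtColor(f['image'],cv2.COLOR_BGR2HSV)[105:175,345:395]
m=(h[...,1]<45)&(h[...,2]>110)
print('\n'.join(''.join('#' if v else '.' for v in r) for r in m))
for X in((.668,.1465,.305),(.668,.1065,.245),(.7,.1025,.147),(.635,.1025,.147)):print(proj(f,X)-[345,105])
# bystanders and spanner vs start
d=cv2.absdiff(f['image'],cv2.imread('pics/side0.png')).max(2);d=cv2.morphologyEx((d>45).astype(np.uint8),cv2.MORPH_OPEN,np.ones((3,3),np.uint8))
n,l,s,c=cv2.connectedComponentsWithStats(d);print([tuple(int(v) for v in s[i]) for i in range(1,n) if s[i,4]>25])
E
```

```text
[0.043 0.108 0.031] [ 0.2  0.6 -0.6] yawY 90.88 [0.5302 0.1454 0.3903]
hung [(215, array([391.8, 165.1])), (27, array([413.1, 164.9])), (156, array([400.2, 192.4]))] [(128, array([389.1, 141. ])), (111, array([369.4, 147.6])), (167, array([388.7, 161.9]))]
table []
..................................................
..................................................
..................................................
..................................####............
..................................####............
..................................####............
...................................###..#.........
...................................###............
.............................#.....###............
.......................##..........###............
.................##.................###...........
.....................................###..........
...........................#####.....####.........
................#........#######......####........
................#........#######....#..###........
.........................#######....#...###.......
..................
[... 2860 characters left out ...]
7, 6, 33), (211, 0, 139, 107, 3901), (132, 7, 20, 18, 263), (109, 9, 23, 40, 371), (170, 14, 13, 5, 52), (187, 17, 30, 78, 1277), (150, 19, 53, 107, 1525), (119, 50, 24, 91, 1106), (369, 121, 4, 8, 29), (188, 127, 9, 5, 34), (373, 131, 6, 8, 35), (181, 136, 99, 34, 1419), (359, 144, 14, 12, 100), (117, 146, 25, 29, 527), (378, 154, 6, 7, 35), (367, 159, 7, 5, 32), (335, 167, 23, 15, 206), (397, 167, 8, 5, 38), (173, 169, 9, 9, 50), (141, 171, 6, 11, 57), (107, 173, 32, 47, 729), (392, 175, 25, 32, 365), (148, 178, 15, 11, 104), (174, 181, 7, 8, 45), (287, 182, 57, 70, 1456), (140, 185, 7, 14, 72), (386, 190, 14, 21, 98), (363, 205, 24, 20, 300), (167, 212, 9, 3, 27), (135, 233, 14, 15, 106)]
```

```bash
python3 -c "
from rig import ctrl
print(ctrl.hand_in())"
```

```text
the job is handed in; nothing more can be done
None
```

I handed the job in: the nut is tight at its stop, the spanner is back in its cradle pins down, and both steel baskets hang on their own hooks (left and right), with the pink look-alikes and bystanders left alone.

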